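Fold up the carver's tray and lock it with the tie plate

ROBOT

A 6-joint arm with a two-finger parallel gripper is mounted at the origin on the work surface. World frame = base frame: x ahead of the robot, y to its left, z up, the work surface at z = 0. Lengths are in mm, angles in rad, forces in N, time in s.
With the tool pointing down it reaches from about 350 to 875 mm from the base axis. Payload 4.2 kg.
Tool frame: the origin (TCP) lies at the very end of the fingers, on their centre line; the grasp point (between the pads) lies arm.grip_depth behind it (arm.grip_depth is the distance from the TCP to the grasp point, in mm); x points along the fingers, y is the direction in which the jaws open and shut, and the axes are right-handed (so a half turn about x gives the same grasp; the last joint's range is limited). The gripper opens to 85 mm and grips with 20 to 120 N. Pads are 22 mm wide; open, the fingers measure 114 mm over their backs; the gripper's body (76 mm by 85 mm) begins 54 mm behind the grasp point. The pads swing forward as they close: fully open they stand 13 mm farther back than shut.
Start: joints at [-0.916, 0.385, 0.008, 0, -1.194, -0.259], TCP at [240.98, -576.652, 231.312] pointing down, gripper open.
Joint ranges: [-3.14, 3.14], [-1.21, 2.06], [-1.07, 1.41], [-3.16, 2.05], [-2.99, -0.16], [-3.1, 3.1]. Speed limits (rad/s): [2.79, 2.79, 3.14, 3.14, 3.14, 3.14].

INTERFACE

Orientations are given as a unit quaternion [x, y, z, w].
In Python, from bench import arm, get_image, models gives the robot as it stands.
- The arm moves only by the tool arm_command, never from a script. Its argument "rows" is a list of rows, each an object of numbers: "dx", "dy", "dz": the shift along the tool's x, y, z in m; "wx", "wy", "wz": the turn, a rotation vector about the tool's x, y, z in degrees; "gripper": the closure, from -1 (fully open) to 1 (shut). A call has exactly 8 rows; each row is the pose to reach, as a shift and turn from the pose measured when the call began, along the tool's axes at that moment; what a row does not reach only later rows make up. A row lasts 1/10 s, in which the tool goes at most 50 mm and 8.59 degrees, less where a joint would pass 70% of its speed; a pose out of reach is approached as far as the arm can. A call with a gripper value outside its range is refused whole. The fingers move at their own pace and stop on an object; the grip force is fixed at half the most. Time passes only in rows, so rows that repeat a pose let the fingers close, or fill a call up. It gives the time, the measured TCP pose, the force and the opening at its end, in the units of the state.
- arm.read_state(): the state, without advancing time (a new reading comes with each control period).
- get_image(name): name is "scene" or "top" or "wrist"; returns a dict with "img" (420x560x3 uint8, red, green, blue), "K" (3x3 intrinsics, pixels), "rvec" (rotation vector, rad) and "tvec" (3), from world to camera coordinates, as OpenCV has them; the wrist camera has in their place "T_tool_cam" (4x4, takes a point from camera to tool coordinates, whose origin is the TCP and whose axes are the tool frame's). Camera axes: x right, y down, z forward; pixel columns grow to the right and rows downward; lengths in mm; the calibration is good to about 2 mm. The wrist camera is an equidistant fisheye: a pixel r from the principal point sees the ray r / f radians off the axis. A picture is of the moment at which its call begins: read the wrist's pose just before it. There is no depth.
- arm.job_done(): hands the job in, once; it reports no verdict.
Trained networks look in the newest picture that a camera, given by its name, has taken for a name from the list of things; names that differ only in an ending like _2 or _b are one class to them, and where a whole thing is asked for, a point or a joint stands for the part that bears it (a point fixed in the world has none). Each returns a list of dicts, best first, with "conf" (0 to 1); they miss things now and then, are a little off and sometimes report something else, mostly with a low value. They report only what shows in the picture. A call takes as long as a camera call. They do not tell look-alikes from the thing itself.
- models.cut_out(camera, query): "mask" (420x560 bool, what is visible of it) and "extent" ([left, top, right, bottom] in pixels, round what is visible of it).
The state is a dict: "clock": time; "joints": joint angles; "joint_vel": joint speeds; "joint_efforts": joint torques, N m; "position": TCP position; "ee_rot": TCP orientation; "contact_force": force on the tool from outside, world axes, zero at the start; "wrist_torque": the same for the moment, N m; "gripper_width": finger opening in mm.
Only numpy, scipy, OpenCV 4.12 (cv2) and the standard library are available. Lean on these libraries where they do the work, as an engineer would, in place of code of your own. Each camera call takes 0.05 s, during which the arm holds its last target.

TASK

Fold both hinged side boards of the wooden tray fully upright, then lock them with the steel tie plate: tilt it so that its oblong eye slips past the wide head of the stud on the tray's divider, then lay it level on the two boards, with the eye centred on the stud under the head and the plate's down-turned lips outside the boards. Let go, and leave everything else on the bench and in the tray where it is.

Things in the scene. Friction and masses are not known exactly. Their poses are not given: they have to be found in the camera images.
- stud_head (a point): Top centre of the steel stud's round head, 116 mm above the bench, in the middle of the tray. Head diameter 50 mm, 8 mm thick (underside at height 108 mm); neck diameter 14 mm below it, down to the divider's top at height 72 mm. Axes as the tray's.
- tray: Wooden tray screwed to the bench; origin at bench level under the stud; z up, y towards the left side board, x along the boards, away from the robot. Base 160 (x) x 116 x 12 mm; divider |x| < 9, |y| < 48 mm, top at 72 mm; end walls at |x| = 72 to 80, |y| < 48 mm, top at 55 mm. The near compartment is empty.
- side_left (a joint): Left (+y) plywood side board, 150 mm long (x), 70 mm from hinge to free edge, 8 mm thick. Value: rad above lying flat outwards; stop at 1.571 = upright; starts half-way. Hinge line at tray y = 54 mm, height 16 mm. Stays where left (friction 0.12 N m); a few newtons inwards on its free edge raise it. Upright it fills y = 50 to 58 mm, top edge at height 86 mm.
- side_right (a joint): Right (-y) side board, the mirror image of the left: 0 is flat outwards, 1.571 upright, hinge line at tray y = -54 mm.
- side_left_edge (a point): Middle of the free edge (half-way through its thickness) of the left side board; moves with the board.
- side_right_edge (a point): Middle of the free edge of the right side board; moves with the board.
- tie_eye (a point): Centre of the oblong eye of the loose steel tie plate (about 0.2 kg), half-way through its 5 mm thickness: 14.5 mm above the bench at the start, 88.5 mm when it lies on the upright boards. z up, y along its length. Plate 136 mm (y) x 68 mm (x); eye 76 mm (y) x 44 mm (x), corners cut 10 mm. Level, the eye is too narrow for the stud's head.
- tie_lip (a point): Middle of the lower edge of the lip at the plate's +y end; the other end has the same. Each lip is 5 mm thick (|y| = 63 to 68 mm from the eye's centre), 52 mm long in x, and points 12 mm down from the plate's underside; at the start the plate rests on its lips on the bench, right of the tray.
- tie_tab (a point): Centre of the upright grip tab on the tie plate's tongue (36 mm wide, reaching to x = -62 mm), 45 mm from the eye's centre in the plate's -x direction. Tilted about its y axis some 30 degrees, tongue low, the plate's eye passes the head, tongue side first under it. The tab is 8 mm thick (y), 24 mm long (x) and stands 34 mm above the plate's upper face; this point is 17 mm above that face (34 mm above the bench at the start).
- carving: Bystander: dark wooden block 130 x 85 x 40 mm in front of the tray; origin centre of its underside.
- spare: Bystander: light wooden block 45 x 60 x 26 mm lying in the tray's far compartment; origin centre of its underside; it stays there.
- pencil: Bystander: pencil about 150 mm long, 9 mm thick, lying on the bench; its x axis runs along it.
- dustbrush: Bystander: hand brush lying on the bench.
- glue: Bystander: bottle, diameter 66 mm, 170 mm high, standing beyond the tray; origin centre of its underside.
- bittube: Bystander: jar, diameter 54 mm, 130 mm high, standing beyond the tray; origin centre of its underside.
- pliers: Bystander: pliers about 180 mm long lying on the bench to the right; origin near their middle.
- offcut: Bystander: wooden stick 110 x 40 x 30 mm lying on the bench to the left of the tray; origin centre of its underside.
Mind the look-alikes: they are no part of the job. What is meant by the part that bears tie_eye is not purple, turquoise or yellow, and is the larger of those in its own colour.

How it is judged:
By the outcome, as a careful person would: the job done as asked, in the order asked, and still so for the second after the job is handed in, with the robot touching nothing.
It also fails if it takes over 67 s, if anything falls off the work surface, if the arm or the gripper's body presses on something with over 40 N, if the wrist force passes 120 N, or if a joint passes its speed limit or range.

## Working session

There is one attempt and no reset: what is moved stays moved. The work goes in short steps, Python scripts to look and compute and a tool call to move; the robot and the scene stay as the last step left them, time stands still between calls to the robot, and variables do not carry over. Pictures are saved under pics/ and viewed, and the job is handed in when it is done.

Besides the shell and the picture viewer there is one more tool, called after ">>>" by a JSON object that holds its "name" and its "arguments", one argument or row to a line. arm_command: Moves the arm, as the interface text tells. Its arguments: {"type":"object","properties":{"rows":{"type":"array"}},"required":["rows"]}

```bash
ls -la; mkdir -p pics; python3 - <<'E'
from bench import arm,get_image,models
import cv2,numpy as np
s=arm.read_state()
print(s, arm.grip_depth)
for n in("scene","top","wrist"):
    d=get_image(n); cv2.imwrite(f"pics/a_{n}.png",d["img"][:,:,::-1]); print(n,{k:v for k,v in d.items() if k!="img"})
E
```

```text
total 12
drwxr-xr-x  3 agent agent 4096 Dec  6 16:35 .
drwxr-xr-x 23 root  root  4096 Dec  6 16:35 ..
drwxr-xr-x  2 agent agent 4096 Dec  6 16:35 pics
{'clock': 0.0, 'joints': array([-9.16394411e-01,  3.85554092e-01,  6.60363312e-03, -5.04713677e-04,
       -1.19403706e+00, -2.58594486e-01]), 'joint_vel': array([ 0.00065498, -0.00106312, -0.00057681, -0.00015834,  0.00076655,
        0.00020051]), 'joint_efforts': array([-6.84241277e-04, -3.92288911e+01,  1.88399166e+01,  4.18614998e+00,
       -4.66918369e-03,  3.97118541e-06]), 'position': array([ 240.74769022, -576.11490321,  230.2135665 ]), 'ee_rot': array([-0.13819425,  0.69350982,  0.13973122,  0.69312457]), 'contact_force': array([-0.34174431, -0.04994756, -0.074948  ]), 'wrist_torque': array([ 0.00581023, -0.04962479, -0.03077246]), 'gripper_width': 85.59708772652138} 18.700000000000003
scene {'K': array([[383.83852233,   0.        , 280.20320886],
       [  0.        , 383.83852233, 218.59711851],
       [  0.        ,   0.        ,   1.        ]]), 'rvec': array([ 2.32174283,  0.81686858, -0.31306138]), 'tvec': array([-336.99681529, -256.40149408, 1575.83649504])}
top {'K': array([[415.78250662,   0.        , 272.05083826],
       [  0.        , 415.78250662, 210.91031914],
       [  0.        ,   0.        ,   1.        ]]), 'rvec': array([ 2.15385578, -2.09581282,  0.15668616]), 'tvec': array([-135.83866517,  525.69274552, 1277.79497414])}
wrist {'K': array([[325.1922621 ,   0.        , 278.47147138],
       [  0.        , 325.1922621 , 209.25799369],
       [  0.        ,   0.        ,   1.        ]]), 'T_tool_cam': array([[ 9.16575319e-05, -2.81038266e-01,  9.59696559e-01,
        -1.43212595e+02],
       [ 9.99999331e-01,  1.13261492e-03,  2.36169089e-04,
        -5.69089156e-01],
       [-1.15333919e-03,  9.59695895e-01,  2.81038181e-01,
        -7.24966050e+01],
       [ 0.00000000e+00,  0.00000000e+00,  0.00000000e+00,
         1.00000000e+00]])}
```

View pics/a_scene.png

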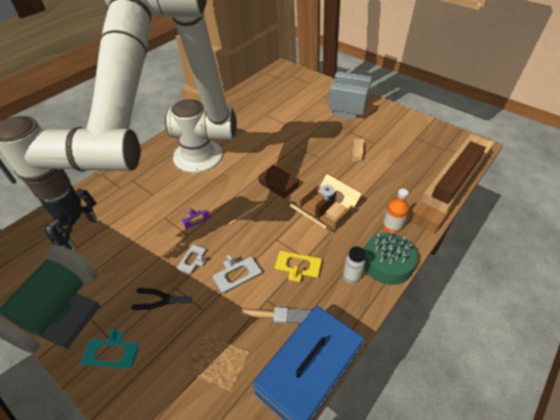

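View pics/a_top.png

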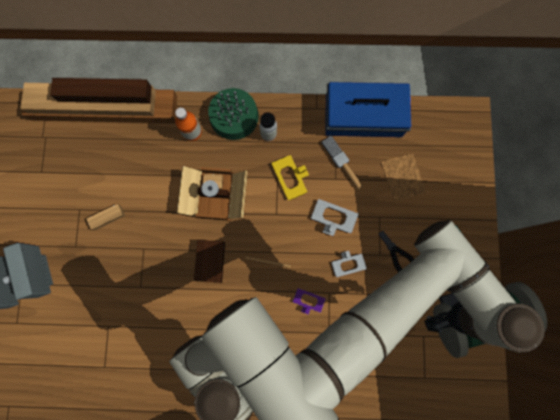

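View pics/a_wrist.png

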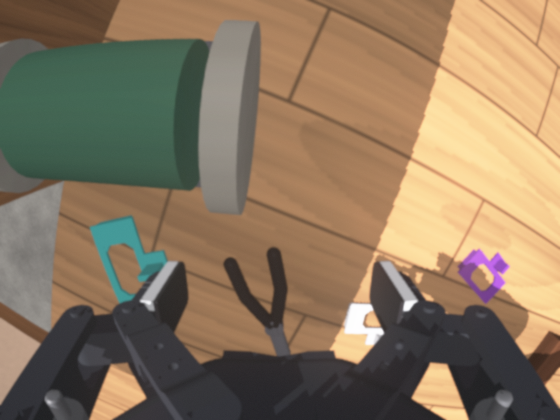

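Candidates for the plate in the top image: large grey (334,216), small grey (348,264), yellow (290,177), purple (309,300), and turquoise (scene 110,350). The description picks the large grey one. I'll check it in close crops.

```bash
cat > h.py <<'E'
import numpy as np,cv2
from bench import arm,get_image,models
from scipy.spatial.transform import Rotation as R
def cam(d): 
    Rm=cv2.Rodrigues(np.array(d["rvec"]))[0]; return d["K"],Rm,np.array(d["tvec"])
def proj(d,P):
    K,Rm,t=cam(d); p=(np.atleast_2d(P)@Rm.T+t)@K.T; return p[:,:2]/p[:,2:]
def plane(d,uv,z):
    K,Rm,t=cam(d); C=-Rm.T@t
    uv=np.atleast_2d(uv).astype(float); r=np.c_[uv,np.ones(len(uv))]@np.linalg.inv(K).T@Rm
    s=(z-C[2])/r[:,2]; return C+r*s[:,None]
def crop(img,x0,y0,x1,y1,name,s):
    c=cv2.resize(img[y0:y1,x0:x1,::-1],None,fx=s,fy=s,interpolation=cv2.INTER_CUBIC); cv2.imwrite(name,c)
E
python3 - <<'E'
from h import *
for n in("scene","top"):
    d=get_image(n); np.savez(f"cal_{n}.npz",**d)
    for q in("tie_eye","tray","side_left","side_right","carving","spare","pencil","glue","bittube","pliers","offcut"):
        for o in models.cut_out(n,q)[:5]:
            ys,xs=np.nonzero(o["mask"]); c=(xs.mean(),ys.mean()); print(n,q,round(o["conf"],2),o["extent"],np.round(c,1),len(xs),np.round(plane(d,c,0)[0][:2]))
    if n=="top":
        crop(d["img"],160,150,270,232,"pics/b_tray.png",7); crop(d["img"],300,185,375,240,"pics/b_plate.png",10)
    else:
        crop(d["img"],280,165,380,240,"pics/b_trays.png",8); crop(d["img"],200,245,275,300,"pics/b_plates.png",10)
E
```

```text
scene tie_eye 0.91 [213.8, 255.9, 260.2, 291.1] [235.1 273.4] 692 [ 507. -317.]
scene tie_eye 0.65 [276.6, 251.4, 320.7, 281.5] [298.5 265.5] 729 [ 645. -169.]
scene tie_eye 0.63 [78.6, 327.4, 139.0, 368.8] [111.1 351.3] 1147 [ 413. -711.]
scene tie_eye 0.6 [181.2, 206.7, 211.6, 231.3] [194.6 218.1] 251 [ 237. -239.]
scene tie_eye 0.57 [178.8, 244.8, 208.2, 275.1] [192.6 258.4] 369 [ 360. -361.]
scene tray 0.68 [288.0, 177.1, 361.3, 232.8] [328.2 202.4] 1897 [564. 117.]
scene side_left 0.65 [324.4, 174.7, 358.1, 209.0] [343.  191.9] 538 [577. 196.]
scene side_right 0.71 [291.8, 207.2, 332.3, 228.0] [311.8 216.7] 186 [557.  24.]
scene side_right 0.41 [242.5, 306.0, 310.8, 323.1] [279.4 314.1] 724 [ 703. -337.]
scene carving 0.63 [259.3, 165.0, 304.5, 194.8] [278.3 180.9] 814 [350.  92.]
scene carving 0.24 [214.7, 255.7, 264.1, 292.1] [235.7 272. ] 715 [ 505. -312.]
scene spare 0.52 [328.7, 201.0, 346.5, 221.4] [334.9 211.2] 234 [607.  97.]
scene pencil 0.71 [320.8, 173.5, 360.4, 206.0] [342.3 191.2] 574 [573. 198.]
scene pencil 0.43 [328.5, 200.6, 344.9, 220.6] [334.9 210.9] 170 [606.
[... 689 characters left out ...]
2 [ 520. -326.]
top tray 0.63 [86.9, 206.6, 123.7, 232.7] [105.7 216.3] 499 [504. 427.]
top side_left 0.62 [177.7, 166.8, 202.9, 216.6] [189.1 190.8] 909 [597. 157.]
top side_right 0.61 [229.7, 169.7, 250.9, 219.5] [237.8 194.4] 665 [589.  -6.]
top carving 0.56 [192.3, 240.4, 224.9, 281.2] [209.4 260.5] 1209 [369.  77.]
top carving 0.46 [176.0, 165.8, 203.4, 215.0] [189.1 190.6] 944 [598. 157.]
top spare 0.49 [202.9, 171.6, 222.4, 189.4] [214.4 178.3] 254 [642.  75.]
top pencil 0.47 [272.4, 261.9, 293.7, 267.9] [282.2 263.7] 55 [ 365. -158.]
top bittube 0.91 [262.8, 112.7, 276.9, 142.2] [268.1 125.8] 418 [829. -99.]
top pliers 0.56 [378.8, 226.8, 416.3, 270.2] [395.3 250.6] 439 [ 417. -520.]
```

View pics/b_tray.png

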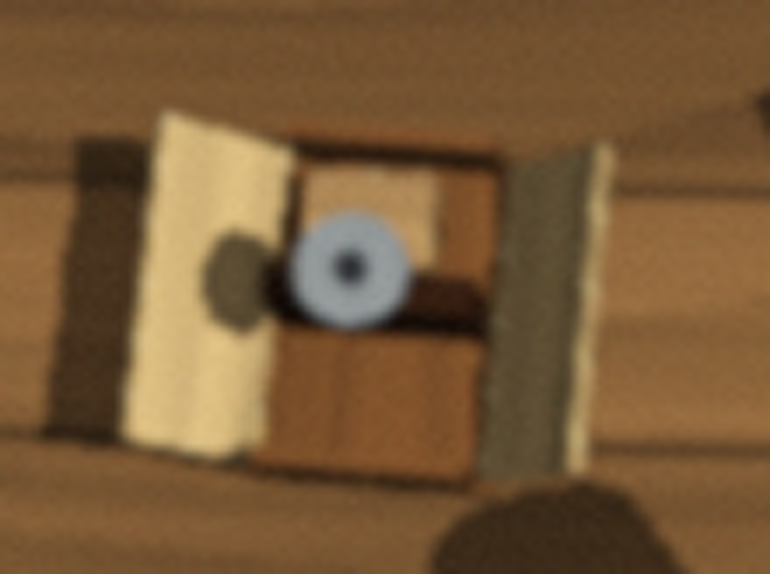

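View pics/b_plate.png

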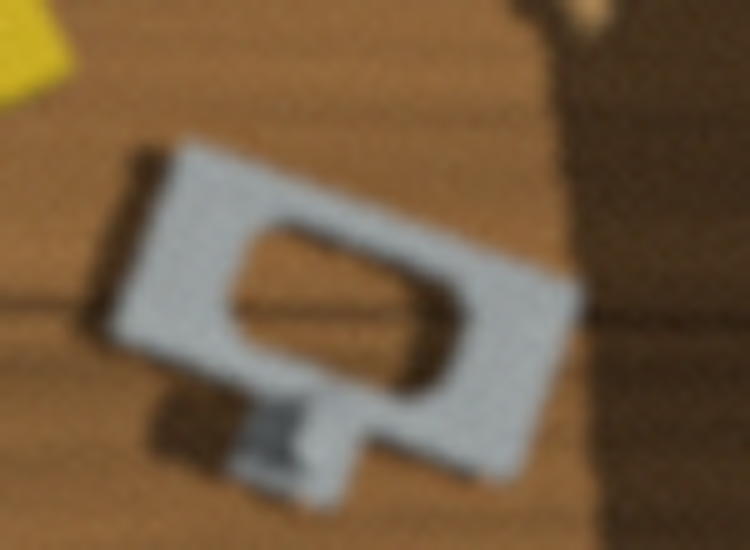

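View pics/b_trays.png

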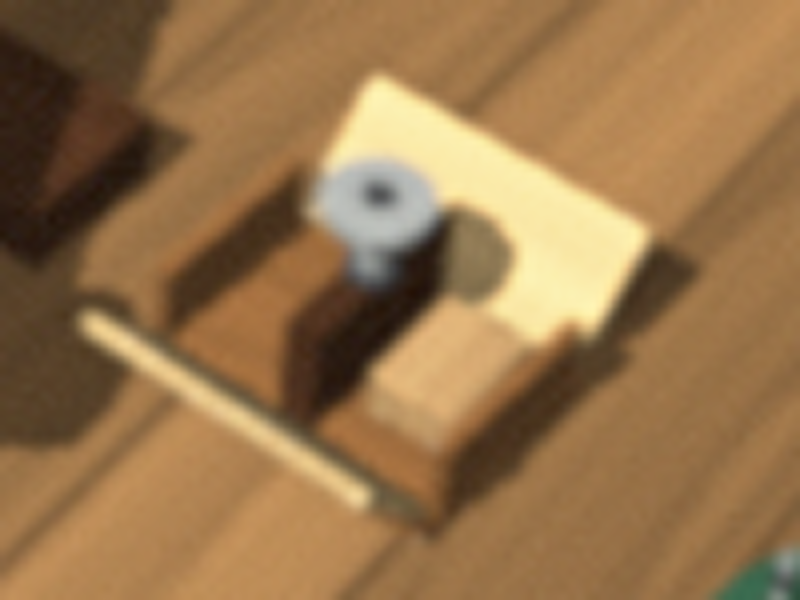

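View pics/b_plates.png

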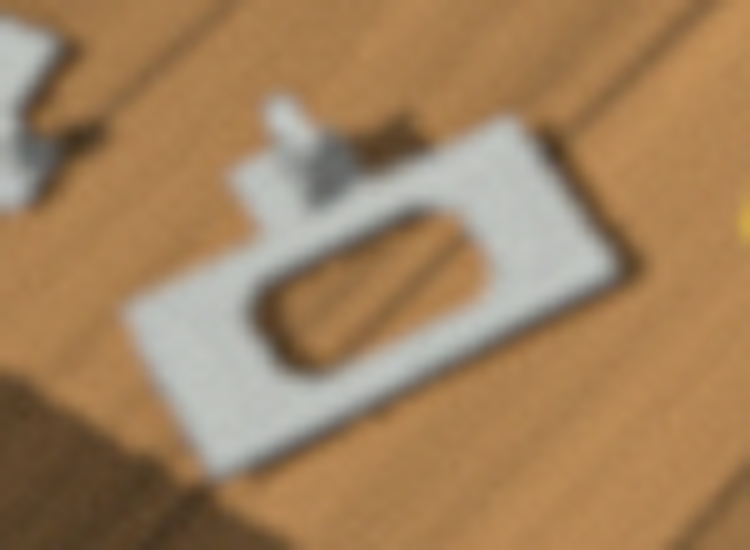

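```bash
cat > fit.py <<'E'
from h import *
from scipy.optimize import least_squares
T=dict(np.load("cal_top.npz"));S=dict(np.load("cal_scene.npz"))
def px(c,o,s): return np.array(o)+(np.array(c,float)+.5)/s-.5
pt=px([(185,138),(582,285),(510,482),(108,335)],(300,185),10)
ps=px([(628,258),(217,475),(125,312),(517,115)],(200,245),10)
L=np.array([(34,68,17),(34,-68,17),(-34,-68,17),(-34,68,17)],float)
def tf(p,L): 
    c,s=np.cos(p[2]),np.sin(p[2]); return np.c_[p[0]+c*L[:,0]-s*L[:,1],p[1]+s*L[:,0]+c*L[:,1],L[:,2]]
def f(p,w): 
    W=tf(p,L); r=[]
    if 't' in w: r.append(proj(T,W)-pt)
    if 's' in w: r.append(proj(S,W)-ps)
    return np.concatenate(r).ravel()
for w in('t','s','ts'):
    o=least_squares(f,[520,-326,-.3],args=(w,)); print("plate",w,o.x.round(3),np.abs(o.fun).max().round(2))
# tray
tt=px([(350,268),(160,110),(125,440),(250,468),(475,490),(295,130),(505,155)],(160,150),7)
ts=px([(377,193),(375,72),(652,235)],(280,165),8)
def edge(th,side,x): # inner-top corner of free edge
    y=54+70*np.cos(th)-4*np.sin(th); z=16+70*np.sin(th)+4*np.cos(th); return [x,side*y,z]
def g(q):
    lt=np.array([[0,0,116],edge(q[3],1,75),edge(q[3],1,-75),[-80,48,55],[-80,-48,55],[80,48,55],[80,-48,55]],float)
    ls=np.array([[0,0,116],edge(q[3],1,-75),edge(q[3],1,75)],float)
    return np.r_[2*(proj(T,tf(q,lt))-tt)[:1],(proj(T,tf(q,lt))-tt)[1:3],.4*(proj(T,tf(q,lt))-tt)[3:],2*(proj(S,tf(q,ls))-ts)[:1],(proj(S,tf(q,ls))-ts)[1:]].ravel()
o=least_squares(g,[590,76,0,.8]); print("tray",o.x.round(3),o.fun.round(2))
h=[plane(T,tt[0],116)[0],plane(S,ts[0],116)[0]];print("stud",np.round(h,1))
E
python3 fit.py
```

```text
plate t [ 5.23776e+02 -3.21386e+02 -3.37000e-01] 0.3
plate s [ 5.19907e+02 -3.19360e+02 -3.33000e-01] 0.89
plate ts [ 5.22016e+02 -3.20523e+02 -3.36000e-01] 1.49
tray [ 5.80856e+02  6.88340e+01 -5.90000e-02  7.79000e-01] [-0.27  1.32  0.72  1.03 -0.16  0.19 -0.23 -0.07 -0.99 -0.3  -0.45 -0.36
 -0.59 -0.84  0.95  1.54  0.35  0.72 -0.04  0.09]
stud [[582.9  68.5 116. ]
 [577.6  70.8 116. ]]
```

```bash
cat >> h.py <<'E'
def down(yaw,flip=1,tilt=0):
    # tool x down, tool y along flip*plate y, tilt deg about plate y (negative = tongue low)
    P=R.from_euler('z',yaw)*R.from_euler('y',tilt,degrees=True)
    y=np.array([0,flip,0.]);x=np.array([0,0,-1.]);z=np.cross(x,y)
    return P*R.from_matrix(np.c_[x,y,z])
def delta(s,pos,Rt):
    Rc=R.from_quat(s["ee_rot"]); d=Rc.inv().apply(np.array(pos)-s["position"])/1000
    w=(Rc.inv()*Rt).as_rotvec(degrees=True); return d.round(4),w.round(2)
def st(s=None):
    s=s or arm.read_state(); print("t",round(s["clock"],2),"pos",s["position"].round(1),"F",s["contact_force"].round(1),"w",round(s["gripper_width"],1),"q",s["joints"].round(2)); return s
TRAY=np.array([580.9,68.8]);TY=-.059
def tray(x,y,z,T=None,ty=None):
    ty=TY if ty is None else ty;T=TRAY if T is None else T
    c,s_=np.cos(ty),np.sin(ty); return np.array([T[0]+c*x-s_*y,T[1]+s_*x+c*y,z])
def wproj(d,s,P):
    """world pts -> wrist pixels (fisheye)"""
    Rc=R.from_quat(s["ee_rot"]);Pt=Rc.inv().apply(np.atleast_2d(P)-s["position"])
    M=np.linalg.inv(d["T_tool_cam"]);pc=Pt@M[:3,:3].T+M[:3,3]
    K=d["K"];rho=np.hypot(pc[:,0],pc[:,1]);th=np.arctan2(rho,pc[:,2]);k=th/np.maximum(rho,1e-9)
    return np.c_[K[0,2]+K[0,0]*k*pc[:,0],K[1,2]+K[1,1]*k*pc[:,1]]
E
python3 - <<'E'
from h import *
s=st(); print(R.from_quat(s["ee_rot"]).as_matrix().round(3))
for f in(1,-1):
    p=tray(0,-140,230); print(f,p,delta(s,p,down(TY,f)))
E
```

```text
t 1.35 pos [ 241.  -576.7  231.3] F [-0.4 -0.2 -0.5] w 85.4 q [-0.92  0.38  0.01 -0.   -1.19 -0.26]
[[ 0.    -0.386  0.923]
 [-0.     0.923  0.386]
 [-1.    -0.     0.   ]]
1 [572.64479134 -70.95640068 230.        ] (array([0.0013, 0.3387, 0.501 ]), array([26.06,  0.  ,  0.  ]))
-1 [572.64479134 -70.95640068 230.        ] (array([0.0013, 0.3387, 0.501 ]), array([-153.94,   -0.  ,    0.  ]))
```

>>> {"name": "arm_command", "arguments": {
  "rows": [
    {"dx": 0,"dy": 0.034,"dz": 0.05,"wx": 4,"wy": 0,"wz": 0,"gripper": 1},
    {"dx": 0,"dy": 0.06,"dz": 0.09,"wx": 8,"wy": 0,"wz": 0,"gripper": 1},
    {"dx": 0,"dy": 0.09,"dz": 0.13,"wx": 12,"wy": 0,"wz": 0,"gripper": 1},
    {"dx": 0,"dy": 0.12,"dz": 0.17,"wx": 16,"wy": 0,"wz": 0,"gripper": 1},
    {"dx": 0,"dy": 0.15,"dz": 0.21,"wx": 20,"wy": 0,"wz": 0,"gripper": 1},
    {"dx": 0,"dy": 0.18,"dz": 0.25,"wx": 24,"wy": 0,"wz": 0,"gripper": 1},
    {"dx": 0,"dy": 0.21,"dz": 0.29,"wx": 26,"wy": 0,"wz": 0,"gripper": 1},
    {"dx": 0,"dy": 0.24,"dz": 0.34,"wx": 26,"wy": 0,"wz": 0,"gripper": 1}
  ]
}}

```text
clock: 2.15
position: [453.1, -235.5, 231.9]
ee_rot: [0.021, 0.706, -0.021, 0.707]
contact_force: [1.3, -0.7, 0.7]
gripper_width: 0.1
```

```bash
python3 - <<'E'
from h import *
s=st(); p=tray(0,-140,230); print(p,delta(s,p,down(TY,1)))
E
```

```text
t 2.15 pos [ 453.1 -235.5  231.9] F [ 1.3 -0.7  0.7] w 0.1 q [-0.16  0.19 -0.27  0.   -1.11 -1.47]
[572.64479134 -70.95640068 230.        ] (array([0.0019, 0.1712, 0.1098]), array([0.04, 0.05, 0.01]))
```

>>> {"name": "arm_command", "arguments": {
  "rows": [
    {"dx": 0,"dy": 0.04,"dz": 0.026,"gripper": 1},
    {"dx": 0,"dy": 0.08,"dz": 0.052,"gripper": 1},
    {"dx": 0,"dy": 0.12,"dz": 0.078,"gripper": 1},
    {"dx": 0.0,"dy": 0.15,"dz": 0.1,"gripper": 1},
    {"dx": 0.0,"dy": 0.171,"dz": 0.11,"gripper": 1},
    {"dx": 0.0,"dy": 0.171,"dz": 0.11,"gripper": 1},
    {"dx": 0.0,"dy": 0.171,"dz": 0.11,"gripper": 1},
    {"dx": 0.0,"dy": 0.171,"dz": 0.11,"gripper": 1}
  ]
}}

```text
validation failed for argument at $.ro...
```

```bash
python3 - <<'E'
from h import *
s=st(); d=get_image("wrist"); np.savez("w1.npz",**d); np.savez("s1.npz",**s)
im=d["img"][:,:,::-1].copy(); cv2.imwrite("pics/c_wrist.png",im)
P=[tray(0,0,116)]+[tray(x,y,55) for x in(-80,80) for y in(-48,48)]+[tray(x,sg*103.5,65.5) for x in(-75,75) for sg in(1,-1)]
u=wproj(d,s,P);print(u.round(0))
for a,b in u: cv2.circle(im,(int(round(a)),int(round(b))),2,(0,0,255),-1)
cv2.imwrite("pics/c_wristo.png",im)
p=tray(0,-140,50); print(p,delta(s,p,down(TY,1)))
E
```

```text
t 2.15 pos [ 453.1 -235.5  231.9] F [ 1.3 -0.7  0.7] w 0.1 q [-0.16  0.19 -0.27  0.   -1.11 -1.47]
[[535. 293.]
 [495. 216.]
 [545. 215.]
 [468. 325.]
 [517. 316.]
 [572. 221.]
 [463. 223.]
 [545. 312.]
 [438. 331.]]
[572.64479134 -70.95640068  50.        ] (array([0.1819, 0.1712, 0.1096]), array([0.04, 0.05, 0.01]))
```

View pics/c_wristo.png

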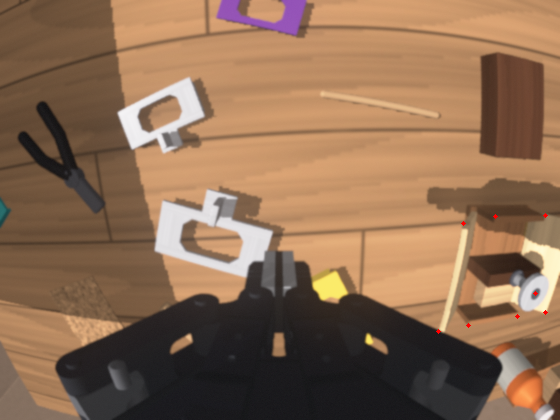

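The overlay fits the tray. The wrist view shows the large grey plate at (215,235), with its tab at (218,205). The pencil is at (380,105). I'll resend the move with all keys filled in.

>>> {"name": "arm_command", "arguments": {
  "rows": [
    {"dx": 0,"dy": 0.04,"dz": 0.026,"wx": 0,"wy": 0,"wz": 0,"gripper": 1},
    {"dx": 0,"dy": 0.08,"dz": 0.052,"wx": 0,"wy": 0,"wz": 0,"gripper": 1},
    {"dx": 0,"dy": 0.12,"dz": 0.078,"wx": 0,"wy": 0,"wz": 0,"gripper": 1},
    {"dx": 0,"dy": 0.15,"dz": 0.1,"wx": 0,"wy": 0,"wz": 0,"gripper": 1},
    {"dx": 0.04,"dy": 0.171,"dz": 0.11,"wx": 0,"wy": 0,"wz": 0,"gripper": 1},
    {"dx": 0.08,"dy": 0.171,"dz": 0.11,"wx": 0,"wy": 0,"wz": 0,"gripper": 1},
    {"dx": 0.1,"dy": 0.171,"dz": 0.11,"wx": 0,"wy": 0,"wz": 0,"gripper": 1},
    {"dx": 0.1,"dy": 0.171,"dz": 0.11,"wx": 0,"wy": 0,"wz": 0,"gripper": 1}
  ]
}}

```text
clock: 3.0
position: [574.2, -66.3, 128.8]
ee_rot: [0.018, 0.708, -0.019, 0.705]
contact_force: [0.4, -0.5, -0.7]
gripper_width: -0.3
```

```bash
python3 - <<'E'
from h import *
s=st(); d=get_image("wrist"); np.savez("w1.npz",**d); np.savez("s1.npz",**s)
im=d["img"][:,:,::-1].copy()
P=[tray(0,0,116)]+[tray(x,y,55) for x in(-80,80) for y in(-48,48)]+[tray(x,sg*103.5,65.5) for x in(-75,75) for sg in(1,-1)]
u=wproj(d,s,P)
for a,b in u: cv2.circle(im,(int(round(a)),int(round(b))),2,(0,0,255),-1)
cv2.imwrite("pics/d_wristo.png",im)
p=tray(0,-140,50); print(p,delta(s,p,down(TY,1)))
p=tray(0,-74,50); print(p,delta(s,p,down(TY,1)))
E
```

```text
t 3.0 pos [574.2 -66.3 128.8] F [ 0.4 -0.5 -0.7] w -0.3 q [ 0.16  0.4  -0.25 -0.   -0.93 -1.79]
[572.64479134 -70.95640068  50.        ] (array([ 0.0788, -0.0047, -0.001 ]), array([ 0.39, -0.23,  0.03]))
[576.53653257  -5.07124036  50.        ] (array([ 0.0788,  0.0613, -0.0006]), array([ 0.39, -0.23,  0.03]))
```

View pics/d_wristo.png

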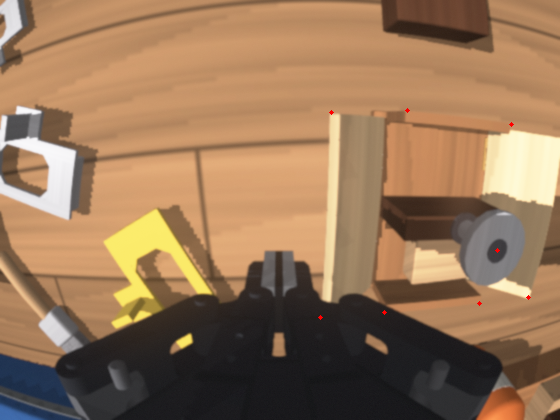

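>>> {"name": "arm_command", "arguments": {
  "rows": [
    {"dx": 0.04,"dy": 0,"dz": 0,"wx": 0.4,"wy": -0.2,"wz": 0,"gripper": 1},
    {"dx": 0.078,"dy": 0,"dz": 0,"wx": 0.4,"wy": -0.2,"wz": 0,"gripper": 1},
    {"dx": 0.078,"dy": 0.008,"dz": 0,"wx": 0.4,"wy": -0.2,"wz": 0,"gripper": 1},
    {"dx": 0.078,"dy": 0.018,"dz": 0,"wx": 0.4,"wy": -0.2,"wz": 0,"gripper": 1},
    {"dx": 0.078,"dy": 0.028,"dz": 0,"wx": 0.4,"wy": -0.2,"wz": 0,"gripper": 1},
    {"dx": 0.078,"dy": 0.038,"dz": 0,"wx": 0.4,"wy": -0.2,"wz": 0,"gripper": 1},
    {"dx": 0.078,"dy": 0.048,"dz": 0,"wx": 0.4,"wy": -0.2,"wz": 0,"gripper": 1},
    {"dx": 0.078,"dy": 0.056,"dz": 0,"wx": 0.4,"wy": -0.2,"wz": 0,"gripper": 1}
  ]
}}

```text
clock: 3.85
position: [582.3, -10.9, 59.6]
ee_rot: [0.021, 0.701, -0.021, 0.712]
contact_force: [1.0, -2.4, 1.7]
gripper_width: 0.3
```

```bash
python3 - <<'E'
from h import *
s=st(); d=get_image("wrist")
im=d["img"][:,:,::-1].copy();cv2.imwrite("pics/e_wrist.png",im)
p=tray(0,-74,50); print(p,delta(s,p,down(TY,1)))
E
```

```text
t 3.85 pos [582.3 -10.9  59.6] F [ 1.  -2.4  1.7] w 0.3 q [ 0.26  0.48 -0.32  0.01 -0.75 -1.89]
[576.53653257  -5.07124036  50.        ] (array([ 0.0095,  0.0054, -0.0062]), array([ 0.01,  0.86, -0.05]))
```

View pics/e_wrist.png

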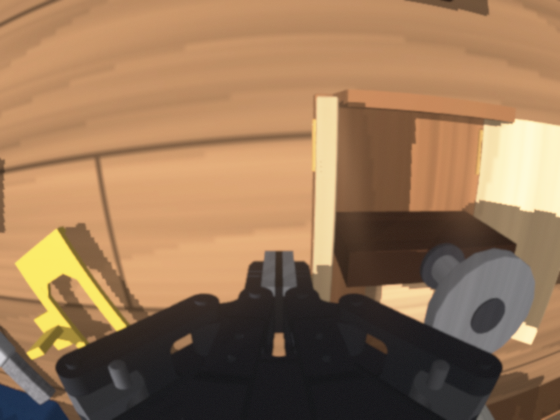

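>>> {"name": "arm_command", "arguments": {
  "rows": [
    {"dx": 0.005,"dy": 0.002,"dz": -0.005,"wx": 0,"wy": 0.8,"wz": 0,"gripper": 1},
    {"dx": 0.008,"dy": 0.004,"dz": -0.005,"wx": 0,"wy": 0.8,"wz": 0,"gripper": 1},
    {"dx": 0.008,"dy": 0.005,"dz": -0.005,"wx": 0,"wy": 0.8,"wz": 0,"gripper": 1},
    {"dx": 0.008,"dy": 0.006,"dz": -0.005,"wx": 0,"wy": 0.8,"wz": 0,"gripper": 1},
    {"dx": 0.008,"dy": 0.007,"dz": -0.005,"wx": 0,"wy": 0.8,"wz": 0,"gripper": 1},
    {"dx": 0.008,"dy": 0.008,"dz": -0.005,"wx": 0,"wy": 0.8,"wz": 0,"gripper": 1},
    {"dx": 0.008,"dy": 0.008,"dz": -0.005,"wx": 0,"wy": 0.8,"wz": 0,"gripper": 1},
    {"dx": 0.008,"dy": 0.008,"dz": -0.005,"wx": 0,"wy": 0.8,"wz": 0,"gripper": 1}
  ]
}}

```text
clock: 4.7
position: [577.4, -2.9, 49.9]
ee_rot: [0.02, 0.707, -0.021, 0.706]
contact_force: [0.5, -9.8, 0.3]
gripper_width: -0.1
```

```bash
python3 - <<'E'
from h import *
s=st(); 
p=tray(0,-70,50); print(p,delta(s,p,down(TY,1)))
E
```

```text
t 4.7 pos [577.4  -2.9  49.9] F [ 0.5 -9.8  0.3] w -0.1 q [ 0.28  0.5  -0.33  0.   -0.75 -1.9 ]
[576.77239567  -1.07820034  50.        ] (array([-0.0001,  0.0018, -0.0007]), array([ 0.06, -0.1 ,  0.06]))
```

>>> {"name": "arm_command", "arguments": {
  "rows": [
    {"dx": 0,"dy": -0.02,"dz": 0,"wx": 0,"wy": 0,"wz": 0,"gripper": 1},
    {"dx": -0.045,"dy": -0.02,"dz": 0,"wx": 0,"wy": 0,"wz": 0,"gripper": 1},
    {"dx": -0.09,"dy": -0.02,"dz": 0,"wx": 0,"wy": 0,"wz": 0,"gripper": 1},
    {"dx": -0.13,"dy": -0.01,"dz": 0,"wx": 0,"wy": 0,"wz": 0,"gripper": 1},
    {"dx": -0.13,"dy": 0.035,"dz": 0,"wx": 0,"wy": 0,"wz": 0,"gripper": 1},
    {"dx": -0.13,"dy": 0.08,"dz": 0,"wx": 0,"wy": 0,"wz": 0,"gripper": 1},
    {"dx": -0.13,"dy": 0.125,"dz": 0,"wx": 0,"wy": 0,"wz": 0,"gripper": 1},
    {"dx": -0.13,"dy": 0.17,"dz": 0,"wx": 0,"wy": 0,"wz": 0,"gripper": 1}
  ]
}}

```text
clock: 5.5
position: [586.8, 168.9, 179.2]
ee_rot: [0.02, 0.708, -0.021, 0.706]
contact_force: [-0.1, 0.2, -0.1]
gripper_width: -0.0
```

```bash
python3 - <<'E'
from h import *
s=st(); 
p=tray(0,138,50); print(p,delta(s,p,down(TY,1)))
E
```

```text
t 5.5 pos [586.8 168.9 179.2] F [-0.1  0.2 -0.1] w -0.0 q [ 0.54  0.4  -0.1  -0.   -1.07 -2.17]
[589.03727711 206.55988067  50.        ] (array([0.1291, 0.0378, 0.0004]), array([ 0.04, -0.18,  0.05]))
```

>>> {"name": "arm_command", "arguments": {
  "rows": [
    {"dx": 0,"dy": 0.038,"dz": 0,"wx": 0,"wy": 0,"wz": 0,"gripper": 1},
    {"dx": 0.04,"dy": 0.038,"dz": 0,"wx": 0,"wy": 0,"wz": 0,"gripper": 1},
    {"dx": 0.08,"dy": 0.038,"dz": 0,"wx": 0,"wy": 0,"wz": 0,"gripper": 1},
    {"dx": 0.12,"dy": 0.038,"dz": 0,"wx": 0,"wy": 0,"wz": 0,"gripper": 1},
    {"dx": 0.13,"dy": 0.038,"dz": 0,"wx": 0,"wy": 0,"wz": 0,"gripper": 1},
    {"dx": 0.13,"dy": 0.03,"dz": 0,"wx": 0,"wy": 0,"wz": 0,"gripper": 1},
    {"dx": 0.13,"dy": 0.02,"dz": 0,"wx": 0,"wy": 0,"wz": 0,"gripper": 1},
    {"dx": 0.13,"dy": 0.01,"dz": 0,"wx": 0,"wy": 0,"wz": 0,"gripper": 1}
  ]
}}

```text
clock: 6.3
position: [590.5, 182.5, 53.7]
ee_rot: [0.023, 0.704, -0.017, 0.709]
contact_force: [-3.2, 15.5, 12.5]
gripper_width: -0.2
```

```bash
python3 - <<'E'
from h import *
s=st(); 
p=tray(0,73,50); print(p,delta(s,p,down(TY,1)))
E
```

```text
t 6.3 pos [590.5 182.5  53.7] F [-3.2 15.5 12.5] w -0.2 q [ 0.56  0.54 -0.23 -0.   -0.79 -2.19]
[585.20450166 141.67298035  50.        ] (array([ 0.0034, -0.0411, -0.003 ]), array([ 0.08,  0.41, -0.48]))
```

>>> {"name": "arm_command", "arguments": {
  "rows": [
    {"dx": -0.004,"dy": -0.004,"dz": 0,"wx": 0,"wy": 0,"wz": 0,"gripper": 1},
    {"dx": -0.008,"dy": -0.009,"dz": 0,"wx": 0,"wy": 0,"wz": 0,"gripper": 1},
    {"dx": -0.011,"dy": -0.014,"dz": -0.001,"wx": 0,"wy": 0,"wz": 0,"gripper": 1},
    {"dx": -0.013,"dy": -0.019,"dz": -0.002,"wx": 0,"wy": 0,"wz": 0,"gripper": 1},
    {"dx": -0.013,"dy": -0.024,"dz": -0.003,"wx": 0,"wy": 0,"wz": 0,"gripper": 1},
    {"dx": -0.013,"dy": -0.029,"dz": -0.003,"wx": 0,"wy": 0,"wz": 0,"gripper": 1},
    {"dx": -0.013,"dy": -0.034,"dz": -0.003,"wx": 0,"wy": 0,"wz": 0,"gripper": 1},
    {"dx": -0.013,"dy": -0.038,"dz": -0.003,"wx": 0,"wy": 0,"wz": 0,"gripper": 1}
  ]
}}

```text
clock: 7.1
position: [586.6, 144.7, 68.6]
ee_rot: [0.024, 0.703, -0.017, 0.711]
contact_force: [1.2, 2.3, 2.0]
gripper_width: 0.2
```

```bash
python3 - <<'E'
from h import *
s=st(); 
p=tray(0,73,60); print(p,delta(s,p,down(TY,1)))
E
```

```text
t 7.1 pos [586.6 144.7  68.6] F [1.2 2.3 2. ] w 0.2 q [ 0.51  0.5  -0.25 -0.   -0.8  -2.13]
[585.20450166 141.67298035  60.        ] (array([ 0.0085, -0.0032, -0.0013]), array([ 0.09,  0.65, -0.61]))
```

>>> {"name": "arm_command", "arguments": {
  "rows": [
    {"dx": 0.004,"dy": -0.001,"dz": 0,"wx": 0,"wy": 0.6,"wz": -0.6,"gripper": 1},
    {"dx": 0.008,"dy": -0.002,"dz": 0,"wx": 0,"wy": 0.6,"wz": -0.6,"gripper": 1},
    {"dx": 0.008,"dy": -0.003,"dz": 0,"wx": 0,"wy": 0.6,"wz": -0.6,"gripper": 1},
    {"dx": 0.008,"dy": -0.004,"dz": 0,"wx": 0,"wy": 0.6,"wz": -0.6,"gripper": 1},
    {"dx": 0.008,"dy": -0.005,"dz": 0,"wx": 0,"wy": 0.6,"wz": -0.6,"gripper": 1},
    {"dx": 0.008,"dy": -0.005,"dz": 0,"wx": 0,"wy": 0.6,"wz": -0.6,"gripper": 1},
    {"dx": 0.008,"dy": -0.005,"dz": 0,"wx": 0,"wy": 0.6,"wz": -0.6,"gripper": 1},
    {"dx": 0.008,"dy": -0.005,"dz": 0,"wx": 0,"wy": 0.6,"wz": -0.6,"gripper": 1}
  ]
}}

```text
clock: 7.9
position: [585.9, 140.3, 59.7]
ee_rot: [0.021, 0.707, -0.02, 0.707]
contact_force: [0.6, 5.4, -4.1]
gripper_width: -0.2
```

```bash
python3 - <<'E'
from h import *
s=st(); d=get_image("wrist")
im=d["img"][:,:,::-1].copy();cv2.imwrite("pics/f_wrist.png",im)
p=tray(0,73,60); print(p,delta(s,p,down(TY,1)))
E
```

```text
t 7.9 pos [585.9 140.3  59.7] F [ 0.6  5.4 -4.1] w -0.2 q [ 0.5   0.52 -0.26 -0.   -0.8  -2.13]
[585.20450166 141.67298035  60.        ] (array([-0.0003,  0.0014, -0.0008]), array([ 0.08, -0.01, -0.03]))
```

View pics/f_wrist.png

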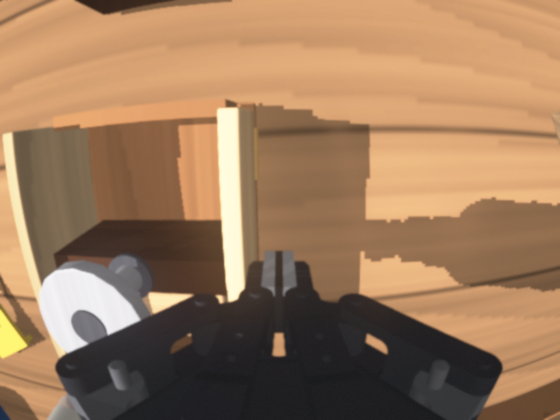

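>>> {"name": "arm_command", "arguments": {
  "rows": [
    {"dx": 0,"dy": -0.001,"dz": 0,"wx": 0,"wy": 0,"wz": 0,"gripper": 1},
    {"dx": 0,"dy": -0.002,"dz": 0,"wx": 0,"wy": 0,"wz": 0,"gripper": 1},
    {"dx": 0,"dy": -0.002,"dz": 0,"wx": 0,"wy": 0,"wz": 0,"gripper": 1},
    {"dx": 0,"dy": -0.002,"dz": 0,"wx": 0,"wy": 0,"wz": 0,"gripper": 1},
    {"dx": 0,"dy": -0.002,"dz": 0,"wx": 0,"wy": 0,"wz": 0,"gripper": 1},
    {"dx": 0,"dy": -0.002,"dz": 0,"wx": 0,"wy": 0,"wz": 0,"gripper": 1},
    {"dx": 0,"dy": -0.002,"dz": 0,"wx": 0,"wy": 0,"wz": 0,"gripper": 1},
    {"dx": 0,"dy": -0.002,"dz": 0,"wx": 0,"wy": 0,"wz": 0,"gripper": 1}
  ]
}}

```text
clock: 8.75
position: [586.0, 140.2, 59.7]
ee_rot: [0.021, 0.706, -0.019, 0.707]
contact_force: [-1.7, 9.0, -1.3]
gripper_width: -0.1
```

>>> {"name": "arm_command", "arguments": {
  "rows": [
    {"dx": 0,"dy": 0.02,"dz": 0,"wx": 0,"wy": 0,"wz": 0,"gripper": 1},
    {"dx": -0.045,"dy": 0.025,"dz": 0,"wx": 0,"wy": 0,"wz": 0,"gripper": 1},
    {"dx": -0.09,"dy": 0.025,"dz": 0,"wx": 0,"wy": 0,"wz": 0,"gripper": 1},
    {"dx": -0.13,"dy": 0.025,"dz": -0.02,"wx": 0,"wy": 0,"wz": 0,"gripper": 1},
    {"dx": -0.15,"dy": 0.025,"dz": -0.04,"wx": 0,"wy": 0,"wz": 0,"gripper": 1},
    {"dx": -0.15,"dy": 0.025,"dz": -0.04,"wx": 0,"wy": 0,"wz": 0,"gripper": 1},
    {"dx": -0.15,"dy": 0.025,"dz": -0.04,"wx": 0,"wy": 0,"wz": 0,"gripper": 1},
    {"dx": -0.15,"dy": 0.025,"dz": -0.04,"wx": 0,"wy": 0,"wz": 0,"gripper": 1}
  ]
}}

```text
clock: 9.55
position: [546.8, 166.2, 208.2]
ee_rot: [0.021, 0.707, -0.02, 0.706]
contact_force: [-0.2, -0.5, 1.1]
gripper_width: 0.0
```

```bash
python3 - <<'E'
from h import *
s=st(); d=get_image("wrist"); np.savez("w2.npz",**d); np.savez("s2.npz",**s)
im=d["img"][:,:,::-1].copy();cv2.imwrite("pics/g_wrist.png",im)
p=tray(0,-110,210); print(p,delta(s,p,down(TY,1)))
E
```

```text
t 9.55 pos [546.8 166.2 208.2] F [-0.2 -0.5  1.1] w 0.0 q [ 0.58  0.31 -0.16 -0.   -1.1  -2.2 ]
[574.41376463 -41.00860053 210.        ] (array([-0.0021, -0.2053,  0.0395]), array([ 0.08, -0.1 , -0.05]))
```

View pics/g_wrist.png

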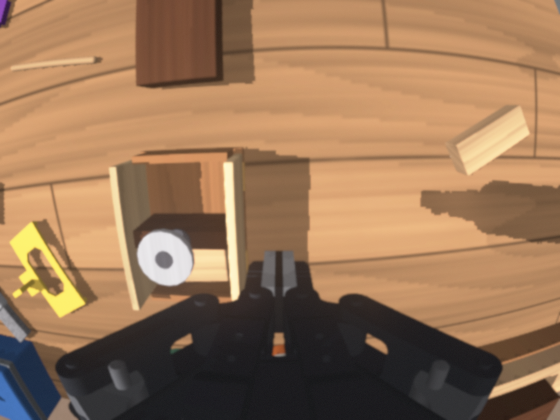

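>>> {"name": "arm_command", "arguments": {
  "rows": [
    {"dx": 0,"dy": -0.04,"dz": 0,"wx": 0,"wy": 0,"wz": 0,"gripper": 1},
    {"dx": 0,"dy": -0.08,"dz": 0,"wx": 0,"wy": 0,"wz": 0,"gripper": 1},
    {"dx": 0,"dy": -0.12,"dz": 0,"wx": 0,"wy": 0,"wz": 0,"gripper": 1},
    {"dx": 0,"dy": -0.16,"dz": 0,"wx": 0,"wy": 0,"wz": 0,"gripper": 1},
    {"dx": 0,"dy": -0.2,"dz": 0,"wx": 0,"wy": 0,"wz": 0,"gripper": 1},
    {"dx": 0,"dy": -0.2,"dz": 0,"wx": 0,"wy": 0,"wz": 0,"gripper": 0.2},
    {"dx": 0,"dy": -0.2,"dz": 0,"wx": 0,"wy": 0,"wz": 0,"gripper": 0.2},
    {"dx": 0,"dy": -0.2,"dz": 0,"wx": 0,"wy": 0,"wz": 0,"gripper": 0.2}
  ]
}}

```text
clock: 10.4
position: [535.5, -33.2, 206.9]
ee_rot: [0.02, 0.708, -0.02, 0.706]
contact_force: [-0.3, 0.1, 0.1]
gripper_width: 34.3
```

```bash
python3 - <<'E'
from h import *
s=st(); d=get_image("wrist"); np.savez("w3.npz",**d); np.savez("s3.npz",**s)
im=d["img"][:,:,::-1].copy();cv2.imwrite("pics/i_wrist.png",im)
w2=np.load("w2.npz"); crop(w2["img"],100,135,260,320,"pics/g_crop.png",4)
crop(d["img"],300,135,460,320,"pics/i_crop.png",4)
E
```

```text
t 10.4 pos [535.5 -33.2 206.9] F [-0.3  0.1  0.1] w 34.3 q [ 0.24  0.26 -0.24 -0.   -1.07 -1.87]
```

View pics/i_wrist.png

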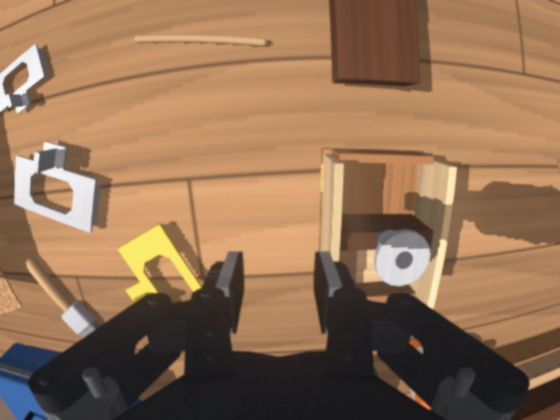

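View pics/g_crop.png

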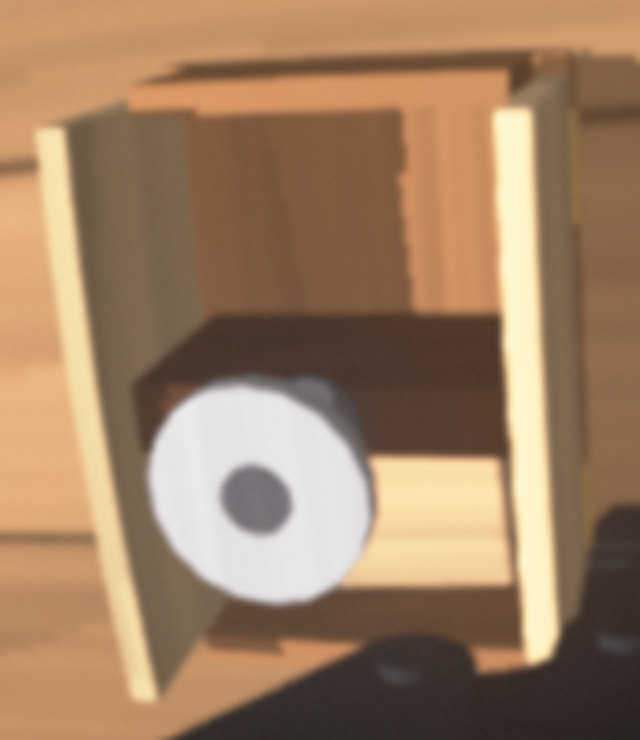

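View pics/i_crop.png

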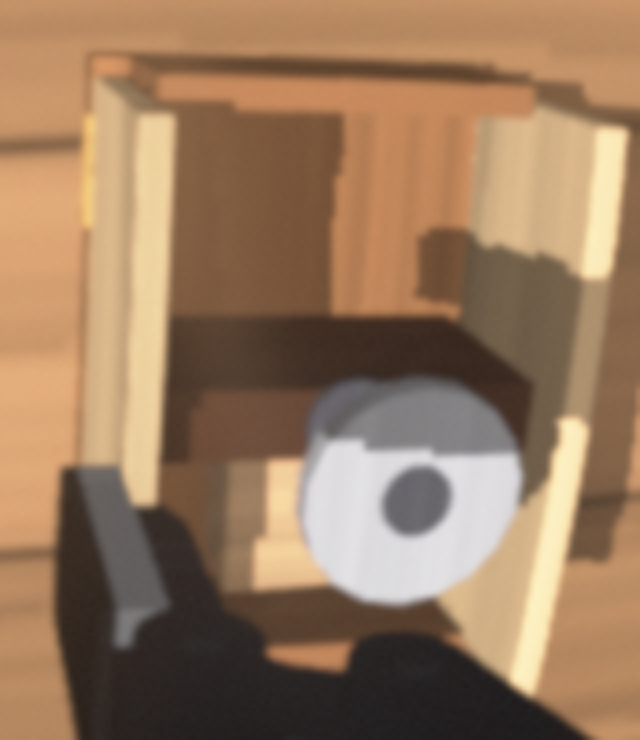

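```bash
cat > fit2.py <<'E'
from h import *
from fit import px
from scipy.optimize import least_squares
W2,W3=[dict(np.load(f"w{i}.npz")) for i in(2,3)];S2,S3=[dict(np.load(f"s{i}.npz")) for i in(2,3)]
g=px([(256,499),(38,130),(67,128),(133,703),(160,698),(494,110),(532,108),(527,665)],(100,135),4)
i=px([(417,500),(137,112),(175,113),(597,125),(628,128),(513,690)],(300,135),4)
def tp(q,P): return np.array([tray(x,y,z,q[:2],q[2]) for x,y,z in P])
def bd(sg,o,x,a): # a = deviation from upright (rad, outward)
    y=4 if o else -4; c,s=np.cos(a),np.sin(a); return (x,sg*(54+y*c+70*s),16+70*c-y*s)
def f(q,w='23'):
    l,r=q[3:5]
    G=[(0,0,116),bd(-1,1,-75,r),bd(-1,0,-75,r),bd(-1,1,75,r),bd(-1,0,75,r),bd(1,0,-75,l),bd(1,1,-75,l),bd(1,0,75,l)]
    I=[(0,0,116),bd(-1,1,-75,r),bd(-1,0,-75,r),bd(1,0,-75,l),bd(1,1,-75,l),bd(1,0,75,l)]
    o=[]
    if '2' in w:o.append((wproj(W2,S2,tp(q,G))-g))
    if '3' in w:o.append((wproj(W3,S3,tp(q,I))-i))
    return np.concatenate(o).ravel()
if __name__=="__main__":
  for w in('2','3','23'):
    o=least_squares(f,[581,69,-.06,0,0],args=(w,)); print(w,o.x.round(3)); print(o.fun.round(1))
E
python3 fit2.py | grep -v -e plate -e stud
```

```text
tray [ 5.80856e+02  6.88340e+01 -5.90000e-02  7.79000e-01] [-0.27  1.32  0.72  1.03 -0.16  0.19 -0.23 -0.07 -0.99 -0.3  -0.45 -0.36
 -0.59 -0.84  0.95  1.54  0.35  0.72 -0.04  0.09]
 [577.6  70.8 116. ]]
2 [ 5.79811e+02  6.83080e+01 -4.30000e-02 -9.00000e-03 -3.00000e-03]
[ 0.4 -1.8 -0.8 -1.5 -0.6 -1.5  0.7 -1.4  0.7  0.4 -1.1 -2.2 -1.1 -2.
  1.7 13.2]
3 [ 5.80597e+02  6.83430e+01 -4.20000e-02  4.00000e-03 -0.00000e+00]
[ 0.  -0.7  0.   0.5 -0.   0.3  0.5 -0.5 -0.  -1.  -0.3  1.9]
23 [ 5.80151e+02  6.82330e+01 -4.30000e-02 -3.00000e-03 -3.00000e-03]
[ 0.4 -1.4 -0.8 -1.1 -0.7 -1.1  0.7 -1.1  0.7  0.7 -0.6 -1.9 -0.6 -1.6
  2.1 13.5 -0.1 -1.2  0.1 -0.1  0.  -0.3 -0.  -1.  -0.5 -1.5 -0.8  1.6]
```

```bash
sed -i 's/,(527,665)\]/]/; s/,bd(1,1,-75,l),bd(1,0,75,l)\]\n    I/X/' fit2.py; python3 - <<'E'
t=open('fit2.py').read()
t=t.replace("bd(1,0,-75,l),bd(1,1,-75,l),bd(1,0,75,l)]\n    I","bd(1,0,-75,l),bd(1,1,-75,l)]\n    I"); open('fit2.py','w').write(t)
E
python3 fit2.py | tail -7
python3 - <<'E'
from h import *
s=st()
# plate pose via wrist image w3: project predicted plate corners
d=dict(np.load("w3.npz"));im=d["img"][:,:,::-1].copy();p=(522,-320.5,-.336)
for x,y in[(34,68),(34,-68),(-34,-68),(-34,68)]:
    P=tray(x,y,17,np.array(p[:2]),p[2]);u=wproj(d,s,P)[0];print(u.round(1))
crop(d["img"],0,135,120,240,"pics/j_crop.png",6)
tb=tray(-45,0,0,np.array(p[:2]),p[2]);print(tb)
print(delta(s,[tb[0],tb[1],150],down(p[2],1)))
E
```

```text
2 [ 5.81298e+02  6.75810e+01 -5.10000e-02  3.00000e-03 -9.00000e-03]
[-0.  -0.2 -0.3 -0.4 -0.1 -0.3  0.2 -0.6  0.2  1.2 -0.   0.1  0.   0.4]
3 [ 5.80597e+02  6.83430e+01 -4.20000e-02  4.00000e-03 -0.00000e+00]
[ 0.  -0.7  0.   0.5 -0.   0.3  0.5 -0.5 -0.  -1.  -0.3  1.9]
23 [ 5.80925e+02  6.80270e+01 -4.60000e-02  5.00000e-03 -2.00000e-03]
[ 0.4 -0.6 -0.7 -0.5 -0.5 -0.5  0.5 -0.7  0.4  1.2  0.2 -0.7  0.2 -0.5
 -0.4 -0.3  0.2  0.6  0.1  0.4  0.5  0.1 -0.  -0.4 -0.9  2.4]
t 10.45 pos [535.6 -32.8 207.1] F [0.4 0.4 0.2] w 34.1 q [ 0.24  0.26 -0.24 -0.   -1.07 -1.87]
[ 91.2 231.9]
[ 15.3 203.3]
[ 17.3 155.2]
[ 96.2 179.4]
[ 479.51635193 -305.6628963     0.        ]
(array([ 0.0572, -0.2756, -0.0403]), array([ 1.6e+01, -1.9e-01,  1.0e-02]))
```

View pics/j_crop.png

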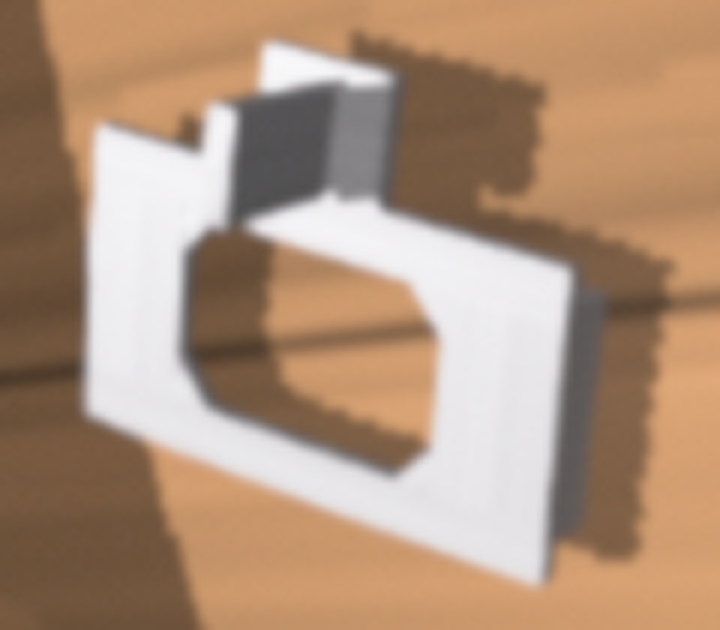

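>>> {"name": "arm_command", "arguments": {
  "rows": [
    {"dx": 0,"dy": -0.045,"dz": -0.007,"wx": -4,"wy": 0,"wz": 0,"gripper": 0.2},
    {"dx": 0,"dy": -0.09,"dz": -0.014,"wx": -8,"wy": 0,"wz": 0,"gripper": 0.2},
    {"dx": 0.02,"dy": -0.135,"dz": -0.02,"wx": 4,"wy": 0,"wz": 0,"gripper": 0.2},
    {"dx": 0.03,"dy": -0.18,"dz": -0.027,"wx": 8,"wy": 0,"wz": 0,"gripper": 0.2},
    {"dx": 0.05,"dy": -0.22,"dz": -0.033,"wx": 12,"wy": 0,"wz": 0,"gripper": 0.2},
    {"dx": 0.07,"dy": -0.26,"dz": -0.038,"wx": 16,"wy": 0,"wz": 0,"gripper": 0.2},
    {"dx": 0.09,"dy": -0.276,"dz": -0.04,"wx": 16,"wy": 0,"wz": 0,"gripper": 0.2},
    {"dx": 0.09,"dy": -0.276,"dz": -0.04,"wx": 16,"wy": 0,"wz": 0,"gripper": 0.2}
  ]
}}

```text
clock: 11.25
position: [477.8, -306.4, 113.7]
ee_rot: [0.12, 0.701, -0.119, 0.693]
contact_force: [-0.4, 0.1, -0.8]
gripper_width: 33.7
```

```bash
sed -i 's/^TRAY=.*/TRAY=np.array([581.0,68.1]);TY=-.046;PL=np.array([522,-320.5]);PY=-.336/' h.py; python3 - <<'E'
from h import *
s=st(); d=get_image("wrist");np.savez("w4.npz",**d); np.savez("s4.npz",**s)
im=d["img"][:,:,::-1].copy()
for P in [tray(x,y,17,PL,PY) for x in(-34,34) for y in(-68,68)]+[tray(x,y,51,PL,PY) for x in(-57,-33) for y in(-4,4)]:
    u=wproj(d,s,P)[0]; cv2.circle(im,(int(round(u[0])),int(round(u[1]))),2,(0,0,255),-1)
cv2.imwrite("pics/k.png",im)
p=tray(-45,0,22,PL,PY);print(delta(s,p,down(PY,1)))
E
```

```text
t 11.25 pos [ 477.8 -306.4  113.7] F [-0.4  0.1 -0.8] w 33.7 q [-0.28  0.4  -0.29 -0.   -0.89 -1.62]
(array([0.0917, 0.0013, 0.0024]), array([-0.14, -0.58,  0.02]))
```

View pics/k.png

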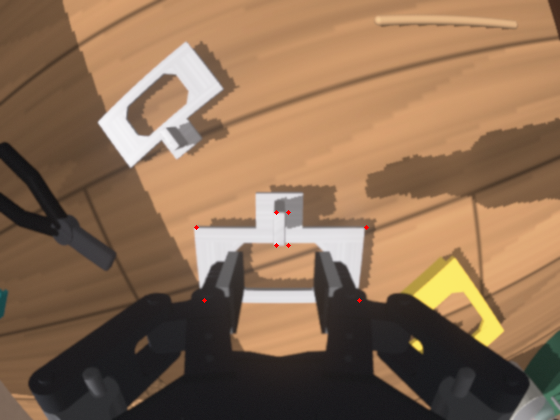

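>>> {"name": "arm_command", "arguments": {
  "rows": [
    {"dx": 0.03,"dy": 0.001,"dz": 0.002,"wx": 0,"wy": -0.6,"wz": 0,"gripper": 0.2},
    {"dx": 0.06,"dy": 0.001,"dz": 0.002,"wx": 0,"wy": -0.6,"wz": 0,"gripper": 0.2},
    {"dx": 0.08,"dy": 0.001,"dz": 0.002,"wx": 0,"wy": -0.6,"wz": 0,"gripper": 0.2},
    {"dx": 0.091,"dy": 0.001,"dz": 0.002,"wx": 0,"wy": -0.6,"wz": 0,"gripper": 0.2},
    {"dx": 0.091,"dy": 0.001,"dz": 0.002,"wx": 0,"wy": -0.6,"wz": 0,"gripper": 0.2},
    {"dx": 0.091,"dy": 0.001,"dz": 0.002,"wx": 0,"wy": -0.6,"wz": 0,"gripper": 0.2},
    {"dx": 0.091,"dy": 0.001,"dz": 0.002,"wx": 0,"wy": -0.6,"wz": 0,"gripper": 0.2},
    {"dx": 0.091,"dy": 0.001,"dz": 0.002,"wx": 0,"wy": -0.6,"wz": 0,"gripper": 0.2}
  ]
}}

```text
clock: 12.1
position: [481.5, -305.5, 25.8]
ee_rot: [0.118, 0.695, -0.119, 0.699]
contact_force: [-0.2, -0.7, -0.2]
gripper_width: 33.9
```

```bash
python3 - <<'E'
from h import *
s=st()
p=tray(-45,0,22,PL,PY);print(delta(s,p,down(PY,1)))
E
```

```text
t 12.1 pos [ 481.5 -305.5   25.8] F [-0.2 -0.7 -0.2] w 33.9 q [-0.28  0.52 -0.37  0.   -0.67 -1.63]
(array([ 0.0037, -0.0008, -0.0018]), array([-0.01,  0.34,  0.04]))
```

>>> {"name": "arm_command", "arguments": {
  "rows": [
    {"dx": 0.003,"dy": -0.001,"dz": -0.002,"wx": 0,"wy": 0.3,"wz": 0,"gripper": 0.2},
    {"dx": 0.003,"dy": -0.001,"dz": -0.002,"wx": 0,"wy": 0.3,"wz": 0,"gripper": 0.2},
    {"dx": 0.003,"dy": -0.001,"dz": -0.002,"wx": 0,"wy": 0.3,"wz": 0,"gripper": 1},
    {"dx": 0.003,"dy": -0.001,"dz": -0.002,"wx": 0,"wy": 0.3,"wz": 0,"gripper": 1},
    {"dx": 0.003,"dy": -0.001,"dz": -0.002,"wx": 0,"wy": 0.3,"wz": 0,"gripper": 1},
    {"dx": 0.003,"dy": -0.001,"dz": -0.002,"wx": 0,"wy": 0.3,"wz": 0,"gripper": 1},
    {"dx": 0.003,"dy": -0.001,"dz": -0.002,"wx": 0,"wy": 0.3,"wz": 0,"gripper": 1},
    {"dx": 0.003,"dy": -0.001,"dz": -0.002,"wx": 0,"wy": 0.3,"wz": 0,"gripper": 1}
  ]
}}

```text
clock: 12.9
position: [479.3, -306.0, 22.9]
ee_rot: [0.118, 0.697, -0.119, 0.697]
contact_force: [-1.5, -0.9, 2.6]
gripper_width: 7.1
```

```bash
python3 - <<'E'
from h import *
s=st(); np.savez("sg.npz",**s)
p=tray(-45,0,22,PL,PY);print(delta(s,p,down(PY,1)))
E
```

```text
t 12.9 pos [ 479.3 -306.    22.9] F [-1.5 -0.9  2.6] w 7.1 q [-0.28  0.52 -0.37  0.   -0.67 -1.63]
(array([0.0009, 0.0004, 0.0001]), array([-0.02,  0.04,  0.05]))
```

>>> {"name": "arm_command", "arguments": {
  "rows": [
    {"dx": -0.02,"dy": 0,"dz": 0,"wx": 0,"wy": 0,"wz": 0,"gripper": 1},
    {"dx": -0.05,"dy": 0,"dz": 0,"wx": 0,"wy": 0,"wz": 0,"gripper": 1},
    {"dx": -0.08,"dy": 0,"dz": 0,"wx": 0,"wy": 0,"wz": 0,"gripper": 1},
    {"dx": -0.11,"dy": 0,"dz": 0,"wx": 0,"wy": 0,"wz": 0,"gripper": 1},
    {"dx": -0.14,"dy": 0,"dz": 0,"wx": 0,"wy": 0,"wz": 0,"gripper": 1},
    {"dx": -0.17,"dy": 0,"dz": 0,"wx": 0,"wy": 0,"wz": 0,"gripper": 1},
    {"dx": -0.19,"dy": 0,"dz": 0,"wx": 0,"wy": 0,"wz": 0,"gripper": 1},
    {"dx": -0.19,"dy": 0,"dz": 0,"wx": 0,"wy": 0,"wz": 0,"gripper": 1}
  ]
}}

```text
clock: 13.7
position: [480.6, -306.2, 215.5]
ee_rot: [0.117, 0.695, -0.119, 0.699]
contact_force: [0.6, -0.7, -1.3]
gripper_width: 7.2
```

```bash
cat >> h.py <<'E'
OFF=np.array([-45.,0,8.4])   # TCP in plate frame (origin eye centre)
def tcp(xa,za,th,y=0,yaw=None,off=None):
    """xa,za: eye's tongue-side edge (x'=-22, mid thickness) in tray frame; th deg tilt tongue low"""
    yaw=TY if yaw is None else yaw; off=OFF if off is None else off
    Rp=R.from_euler('z',yaw)*R.from_euler('y',-th,degrees=True)
    return tray(xa,y,za)+Rp.apply(off-np.array([-22.,0,0])), down(yaw,1,-th)
E
cat > chk.py <<'E'
from h import *
def rect(x0,x1,z0,z1): return np.array([(x0,z0),(x1,z0),(x1,z1),(x0,z1)],float)
def samp(r,n=25): 
    t=np.linspace(0,1,n)[:,None]; return np.vstack([r[i]*(1-t)+r[(i+1)%4]*t for i in range(4)])
def sd(p,r): # signed dist to axis rect
    x0,z0=r[0];x1,z1=r[2];dx=np.maximum(x0-p[:,0],p[:,0]-x1);dz=np.maximum(z0-p[:,1],p[:,1]-z1)
    return np.where((dx<0)&(dz<0),np.maximum(dx,dz),np.hypot(np.maximum(dx,0),np.maximum(dz,0)))
head=rect(-25,25,108,116);neck=rect(-7,7,72,108);div=rect(-9,9,0,72);wall=rect(-80,-72,0,55);board=rect(-75,75,0,86)
parts={"tongue":rect(-62,-22,-2.5,2.5),"B":rect(22,34,-2.5,2.5),"tab":rect(-57,-33,2.5,36.5),"fing":rect(-58,-32,4,80),"body":rect(-88,-2,80,120)}
ends={"end":rect(-34,34,-2.5,2.5)}
def clear(xa,za,th):
    c,s=np.cos(np.radians(th)),np.sin(np.radians(th)); out={}
    def tr(r): q=samp(r)-[-22,0]; return np.c_[xa+c*q[:,0]-s*q[:,1],za+s*q[:,0]+c*q[:,1]]
    for n,r in parts.items(): out[n]=min(sd(tr(r),o).min() for o in(head,neck,div,wall))
    out["end"]=sd(tr(ends["end"]),board).min()
    return out
if __name__=="__main__":
    W=[(-50,150,34),(-34,102,34),(-11,100.5,34),(-12,98,26),(-14.5,95,18),(-16,93,11),(-19,92,5),(-22,91,0),(-22,89,0)]
    for a,b in zip(W,W[1:]):
        m={}
        for t in np.linspace(0,1,15):
            for k,v in clear(*(np.array(a)*(1-t)+np.array(b)*t)).items(): m[k]=min(m.get(k,99),v)
        print(a,b,{k:round(float(v),1) for k,v in m.items()})
E
python3 chk.py; python3 - <<'E'
from h import *
s=st(); 
p,r=tcp(-80,190,0);print(p,delta(s,p,r))
E
```

```text
(-50, 150, 34) (-34, 102, 34) {'tongue': 9.9, 'B': 8.5, 'tab': 21.7, 'fing': 21.2, 'body': 73.4, 'end': 7.2}
(-34, 102, 34) (-11, 100.5, 34) {'tongue': 2.6, 'B': 7.1, 'tab': 3.6, 'fing': 2.6, 'body': 59.3, 'end': 5.7}
(-11, 100.5, 34) (-12, 98, 26) {'tongue': 2.6, 'B': 2.9, 'tab': 3.6, 'fing': 2.6, 'body': 58.1, 'end': 4.5}
(-12, 98, 26) (-14.5, 95, 18) {'tongue': 3.9, 'B': 1.6, 'tab': 3.7, 'fing': 2.9, 'body': 56.8, 'end': 2.9}
(-14.5, 95, 18) (-16, 93, 11) {'tongue': 6.7, 'B': 1.6, 'tab': 5.0, 'fing': 4.0, 'body': 55.7, 'end': 2.3}
(-16, 93, 11) (-19, 92, 5) {'tongue': 8.5, 'B': 4.5, 'tab': 5.0, 'fing': 4.0, 'body': 55.6, 'end': 2.3}
(-19, 92, 5) (-22, 91, 0) {'tongue': 11.8, 'B': 9.6, 'tab': 6.4, 'fing': 5.4, 'body': 55.0, 'end': 2.5}
(-22, 91, 0) (-22, 89, 0) {'tongue': 14.5, 'B': 14.5, 'tab': 8.0, 'fing': 7.0, 'body': 53.0, 'end': 0.5}
t 13.7 pos [ 480.6 -306.2  215.5] F [ 0.6 -0.7 -1.3] w 7.2 q [-0.28  0.3  -0.16  0.   -1.1  -1.62]
[478.10895479  72.83632924 198.4       ] (array([ 0.016 ,  0.357 , -0.1274]), array([-16.6 ,   0.38,   0.11]))
```

```bash
python3 - <<'E'
from chk import *
parts["fing"]=rect(-56,-34,4,80)
for th in(44,40,36,32,28,24,20,16,12,8,4,0):
    best=max(((min(clear(xa,za,th).values()),xa,za) for xa in np.arange(-24,-7,.5) for za in np.arange(88,108,.5)),key=lambda t:t[0])
    print(th,best,{k:round(float(v),1) for k,v in clear(*best[1:],th).items()})
E
```

```text
44 (np.float64(4.8657500536453995), np.float64(-24.0), np.float64(101.0)) {'tongue': 5.3, 'B': 13.8, 'tab': 15.1, 'fing': 16.2, 'body': 68.5, 'end': 4.9}
40 (np.float64(5.120986862158805), np.float64(-24.0), np.float64(101.0)) {'tongue': 5.1, 'B': 11.4, 'tab': 14.7, 'fing': 15.8, 'body': 67.9, 'end': 5.4}
36 (np.float64(5.424034486552955), np.float64(-24.0), np.float64(100.5)) {'tongue': 5.5, 'B': 8.3, 'tab': 14.6, 'fing': 15.6, 'body': 66.9, 'end': 5.4}
32 (np.float64(5.389675321665309), np.float64(-24.0), np.float64(100.5)) {'tongue': 5.4, 'B': 5.7, 'tab': 14.1, 'fing': 15.1, 'body': 66.3, 'end': 6.0}
28 (np.float64(4.079815306161502), np.float64(-14.0), np.float64(101.5)) {'tongue': 4.3, 'B': 4.1, 'tab': 4.3, 'fing': 5.4, 'body': 62.0, 'end': 7.7}
24 (np.float64(3.0593349583917053), np.float64(-14.0), np.float64(102.5)) {'tongue': 3.2, 'B': 3.1, 'tab': 3.2, 'fing': 4.3, 'body': 63.2, 'end': 9.3}
20 (np.float64(3.0465267281271906), np.float64(-12.0), np.float64(95.5)) {'tongue': 4.1, 'B': 3.5, 'tab': 3.1, 'fing': 4.1, 'body': 56.3, 'end': 3.0}
16 (np.float64(3.106421231743532), np.float64(-13.5), np.float64(95.0)) {'tongue': 5.8, 'B': 3.1, 'tab': 3.6, 'fing': 4.6, 'body': 56.6, 'end': 3.3}
12 (np.float64(3.5389522201964687), np.float64(-14.5), np.float64(94.5)) {'tongue': 7.0, 'B': 3.6, 'tab': 3.5, 'fing': 4.7, 'body': 56.8, 'end': 3.6}
8 (np.float64(4.567725601024321), np.float64(-17.0), np.float64(95.0)) {'tongue': 9.7, 'B': 4.6, 'tab': 4.9, 'fing': 5.9, 'body': 58.1, 'end': 4.9}
4 (np.float64(6.350780378437128), np.float64(-19.5), np.float64(96.0)) {'tongue': 9.5, 'B': 6.4, 'tab': 6.4, 'fing': 7.4, 'body': 59.7, 'end': 6.7}
0 (np.float64(8.5), np.float64(-24.0), np.float64(97.0)) {'tongue': 8.5, 'B': 8.5, 'tab': 10.0, 'fing': 11.0, 'body': 61.0, 'end': 8.5}
```

>>> {"name": "arm_command", "arguments": {
  "rows": [
    {"dx": 0,"dy": 0.045,"dz": -0.016,"wx": -2,"wy": 0,"wz": 0,"gripper": 1},
    {"dx": 0,"dy": 0.09,"dz": -0.032,"wx": -4,"wy": 0,"wz": 0,"gripper": 1},
    {"dx": 0,"dy": 0.135,"dz": -0.048,"wx": -7,"wy": 0,"wz": 0,"gripper": 1},
    {"dx": 0,"dy": 0.18,"dz": -0.064,"wx": -10,"wy": 0,"wz": 0,"gripper": 1},
    {"dx": 0,"dy": 0.225,"dz": -0.08,"wx": -13,"wy": 0,"wz": 0,"gripper": 1},
    {"dx": 0,"dy": 0.27,"dz": -0.096,"wx": -16.6,"wy": 0,"wz": 0,"gripper": 1},
    {"dx": 0,"dy": 0.315,"dz": -0.112,"wx": -16.6,"wy": 0,"wz": 0,"gripper": 1},
    {"dx": 0,"dy": 0.357,"dz": -0.127,"wx": -16.6,"wy": 0,"wz": 0,"gripper": 1}
  ]
}}

```text
clock: 14.5
position: [476.7, 74.6, 212.3]
ee_rot: [0.015, 0.706, -0.017, 0.708]
contact_force: [1.2, 0.3, -1.5]
gripper_width: 7.2
```

```bash
python3 - <<'E'
from h import *
s=st(); 
d=get_image("wrist");np.savez("w5.npz",**d); np.savez("s5.npz",**s)
im=d["img"][:,:,::-1].copy()
# predicted plate in hand
Rt=R.from_quat(s["ee_rot"]); B=down(0,1); Rp=Rt*B.inv()
for x,y,z in [(a,b,2.5) for a in(-34,34) for b in(-68,68)]+[(a,b,36.5) for a in(-57,-33) for b in(-4,4)]+[(-62,-18,2.5),(-62,18,2.5)]:
    P=s["position"]+Rp.apply(np.array([x,y,z])-OFF)
    u=wproj(d,s,P)[0]; print((x,y),u.round(1)); cv2.circle(im,(int(round(u[0])),int(round(u[1]))),1,(0,0,255),-1)
cv2.imwrite("pics/l.png",im)
for n in("scene","top"):
    e=get_image(n); crop(e["img"],*( (240,120,400,240) if n=="scene" else (140,140,300,260)),f"pics/l_{n}.png",5)
for a in[(-60,170,0),(-50,160,36)]:
  p,r=tcp(*a);print(p,delta(s,p,r))
E
```

```text
t 14.5 pos [476.7  74.6 212.3] F [ 1.2  0.3 -1.5] w 7.2 q [ 0.5   0.16 -0.36  0.01 -1.05 -2.11]
(-34, -68) [155.6 278.4]
(-34, 68) [404.1 278.6]
(34, -68) [174.5 368.7]
(34, 68) [384.7 368.7]
(-57, -4) [270.6 273.2]
(-57, 4) [290.7 273.2]
(-33, -4) [271.1 321.9]
(-33, 4) [289.7 321.9]
(-62, -18) [243.6 231.7]
(-62, 18) [317.  231.8]
[498.08779852  71.91665366 178.4       ] (array([ 0.034 , -0.0016,  0.0214]), array([0.02, 0.17, 0.2 ]))
[507.53300968  71.48186724 153.27668195] (array([ 0.0592, -0.0015,  0.0307]), array([  0.09, -35.83,   0.19]))
```

View pics/l.png

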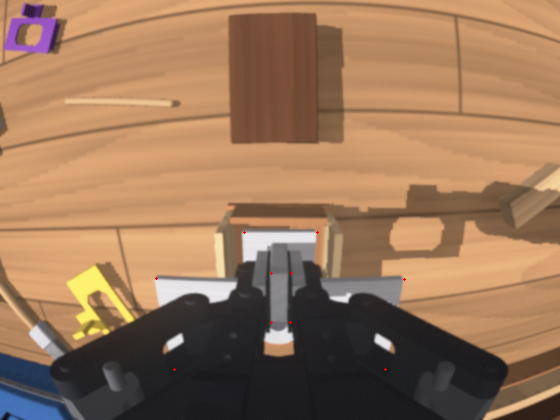

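View pics/l_scene.png

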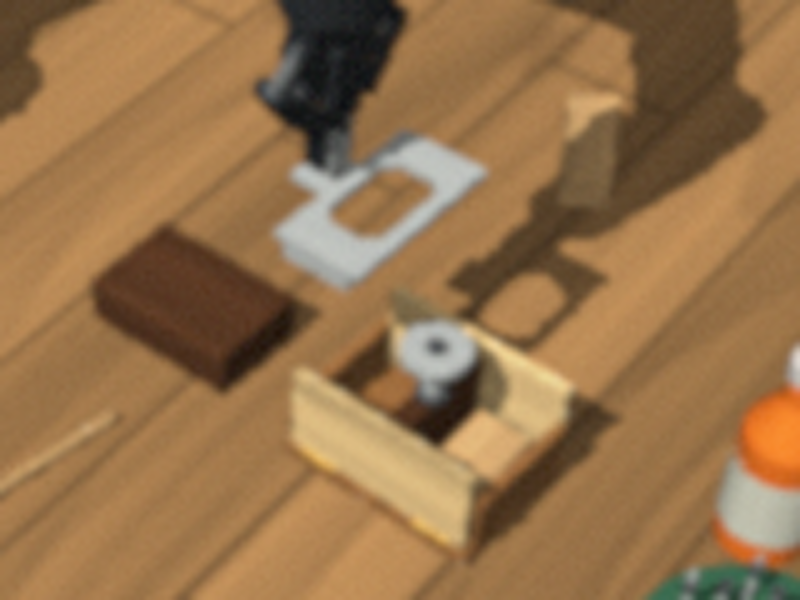

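>>> {"name": "arm_command", "arguments": {
  "rows": [
    {"dx": 0.01,"dy": 0,"dz": 0.005,"wx": 0,"wy": -6,"wz": 0,"gripper": 1},
    {"dx": 0.02,"dy": 0,"dz": 0.01,"wx": 0,"wy": -12,"wz": 0,"gripper": 1},
    {"dx": 0.03,"dy": -0.001,"dz": 0.015,"wx": 0,"wy": -18,"wz": 0,"gripper": 1},
    {"dx": 0.04,"dy": -0.001,"dz": 0.02,"wx": 0,"wy": -24,"wz": 0,"gripper": 1},
    {"dx": 0.05,"dy": -0.002,"dz": 0.025,"wx": 0,"wy": -30,"wz": 0,"gripper": 1},
    {"dx": 0.059,"dy": -0.002,"dz": 0.031,"wx": 0,"wy": -35.8,"wz": 0.2,"gripper": 1},
    {"dx": 0.059,"dy": -0.002,"dz": 0.031,"wx": 0,"wy": -35.8,"wz": 0.2,"gripper": 1},
    {"dx": 0.059,"dy": -0.002,"dz": 0.031,"wx": 0,"wy": -35.8,"wz": 0.2,"gripper": 1}
  ]
}}

```text
clock: 15.45
position: [523.0, -15.7, 205.1]
ee_rot: [-0.09, 0.486, -0.033, 0.869]
contact_force: [0.2, -0.4, -0.4]
gripper_width: 7.3
```

```bash
cat > pl.py <<'E'
from h import *
import sys
def cur(s):
    "current plate A-edge in tray frame and angles"
    Rt=R.from_quat(s["ee_rot"]);Rp=Rt*down(0,1).inv()
    A=s["position"]+Rp.apply(np.array([-22.,0,0])-OFF); d=A-np.array([TRAY[0],TRAY[1],0]); l=R.from_euler('z',-TY).apply(d)
    e=Rp.as_euler('ZYX',degrees=True); print("A tray",l.round(1),"yaw err",round(e[0]-np.degrees(TY),2),"tilt",round(-e[1],2),"roll",round(e[2],2))
if __name__=="__main__":
    s=st();cur(s)
    for a in eval(sys.argv[1]):
        p,r=tcp(*a);D,w=delta(s,p,r);print(a,D,w)
E
python3 pl.py "[(-34,120,36),(-34,102,36)]"
```

```text
t 15.45 pos [523.  -15.7 205.1] F [ 0.2 -0.4 -0.4] w 7.3 q [ 0.12  0.01 -0.99  1.46 -0.21 -3.01]
A tray [-30.3 -83.7 209.8] yaw err 10.96 tilt 30.82 roll -12.73
(-34, 120, 36) [ 0.0646  0.1022 -0.0358] [ 9.67 -4.12  6.66]
(-34, 102, 36) [ 0.0797  0.1056 -0.045 ] [ 9.67 -4.12  6.66]
```

```bash
cat > kin.py <<'E'
from h import *
from scipy.optimize import least_squares
def Rz(a): return R.from_euler('z',a)
def Ry(a): return R.from_euler('y',a)
def Rx(a): return R.from_euler('x',a)
# p: a,h,lat, L1x,L1z, L2x,L2z, d6, q1 off, q4off,q5off,q6off
S4=[-1,1];S6=[-1,1]
def fk(p,q,s4=1,s6=1):
    a,h,lat,L1x,L1z,L2x,L2z,d6,o6=p
    R1=Rz(q[0]);R2=R1*Ry(q[1]);R3=R2*Ry(-q[2]);
    W=R1.apply([a,lat,h])+R2.apply([L1x,0,L1z])+R3.apply([L2x,0,L2z])
    RT=R3*Rx(s4*q[3])*Ry(-q[4])*Rx(s6*q[5]+o6)
    return W+RT.apply([d6,0,0]),RT
if __name__=="__main__":
    import glob
    D=[dict(np.load(f)) for f in sorted(glob.glob("s[0-9g]*.npz"))]
    D+= [arm.read_state()]
    D0=dict(joints=np.array([-.916394,.385554,.0066,-.0005,-1.19404,-.2586]),position=np.array([240.75,-576.1,230.2]),ee_rot=np.array([-0.13819425,0.69350982,0.13973122,0.69312457]))
    D.append(D0); np.savez("now.npz",**D[-2])
    best=None
    for s4 in(1,-1):
      for s6 in(1,-1):
        for o0 in(0,1.57,3.14,-1.57):
          def f(p):
            r=[]
            for s in D:
                P,RT=fk(p,s["joints"],s4,s6); r+=list(P-s["position"]);r+=list((RT.inv()*R.from_quat(s["ee_rot"])).as_rotvec()*300)
            r+=list((np.array(p[:1])-0)*.001)
            return np.array(r)
          o=least_squares(f,[0,300,-160,0,300,300,0,200,o0])
          if best is None or o.cost<best[0]: best=(o.cost,s4,s6,o.x,f(o.x))
    print(best[:3],best[3].round(2));print(best[4][:-1].reshape(-1,6).round(1))
    np.savez("kin.npz",p=best[3],s=np.array(best[1:3]))
E
python3 kin.py
```

```text
(np.float64(8866.543167694474), -1, -1) [ -18.77   86.15 -147.46  256.75  290.4   197.86  110.21   90.36   -1.57]
[[ -2.7  12.    3.    0.    0.   -0. ]
 [-13.1   5.8  -6.9   0.    0.   -0. ]
 [ 13.7  15.8   6.5   0.   -0.   -0. ]
 [ 11.9   9.3   7.1   0.   -0.   -0. ]
 [ 39.2  36.3  27.8   0.    0.   -0. ]
 [ 15.7   8.5  10.5   0.   -0.   -0. ]
 [-20.1 -89.8 -15.3   0.   -0.   -0. ]
 [-21.3  47.8 -32.7  -0.   -0.   -0. ]]
```

```bash
cat > kin.py <<'E'
from h import *
from scipy.optimize import least_squares
def Rz(a): return R.from_euler('z',a)
def Ry(a): return R.from_euler('y',a)
def Rx(a): return R.from_euler('x',a)
def fk(p,q):
    R1=Rz(q[0]);R2=R1*Ry(q[1]);R3=R2*Ry(-q[2]);R4=R3*Rx(-q[3]);R5=R4*Ry(-q[4]);RT=R5*Rx(-q[5]-np.pi/2)
    P=np.array([p[12],p[13],0])+R1.apply(p[0:3])+R2.apply([p[3],0,p[4]])+R3.apply([p[5],0,p[6]])+R4.apply([0,p[7],p[8]])+R5.apply(p[9:12])
    return P,RT
if __name__=="__main__":
    import glob
    D=[dict(np.load(f)) for f in sorted(glob.glob("s[0-9g]*.npz"))+["now.npz"]]
    D0=dict(joints=np.array([-.916394,.385554,.0066,-.0005,-1.19404,-.2586]),position=np.array([240.75,-576.1,230.2]),ee_rot=np.array([-0.13819425,0.69350982,0.13973122,0.69312457]))
    D.append(D0)
    x0=np.array([0,0,300,0,300,300,0,0,0,200,0,0,0,0.])
    for tag,free in(("base",[0,2,3,4,5,6,9,12,13]),("all",list(range(14))),("w",[0,2,3,4,5,6,7,8,9,10,11]),("lat+w5z",[0,1,2,3,4,5,6,8,9,11])):
        def f(v):
            p=x0.copy();p[free]=v;r=[]
            for s in D: r+=list(fk(p,s["joints"])[0]-s["position"])
            return np.r_[r,(p-x0)*.002]
        o=least_squares(f,x0[free]);p=x0.copy();p[free]=o.x
        print(tag,p.round(1));print(o.fun[:24].reshape(-1,3).round(1).tolist())
        np.savez(f"kin_{tag}.npz",p=p)
    for s in D: print(s["joints"].round(3),s["position"].round(1))
E
python3 kin.py
```

```text
base [ -31.7    0.   159.5  431.4  -78.7  138.8  175.8    0.     0.  -155.2
    0.     0.   -16.3 -156. ]
[[-45.8, 0.9, 1.9], [-95.2, -17.7, -7.6], [4.1, 12.9, 10.0], [38.1, -5.5, 6.1], [25.4, 50.5, 41.2], [10.2, 3.1, 9.5], [-4.1, -41.5, -22.3], [67.2, -2.7, -38.7]]
all [-9.000e-01 -5.000e-01  1.627e+02  1.000e-01  5.648e+02  4.217e+02
  0.000e+00 -7.970e+01  0.000e+00  2.998e+02 -7.970e+01  9.000e-01
  0.000e+00 -0.000e+00]
[[-0.0, -0.0, -0.0], [-0.0, -0.0, -0.0], [-0.0, 0.0, -0.0], [-0.0, 0.0, -0.0], [0.0, -0.0, 0.0], [0.0, -0.0, 0.0], [-0.0, -0.0, -0.0], [0.0, -0.0, 0.0]]
w [  0.    0.  160.5   0.  564.9 421.8  -0.  -79.9   0.  297.6 -79.9  -0.
   0.    0. ]
[[-0.0, 0.0, -0.0], [-0.0, -0.0, -0.0], [0.0, 0.0, -0.0], [0.0, 0.0, 0.0], [0.0, 0.0, 0.0], [-0.0, 0.0, 0.0], [0.0, 0.0, 0.0], [-0.0, -0.0, 0.0]]
lat+w5z [-3.0260e+02 -1.5970e+02  9.0450e+02  5.0000e-01  5.6780e+02  4.2040e+02
 -2.1000e+00  0.0000e+00  2.3000e+00  1.0442e+03  0.0000e+00  3.0440e+02
  0.0000e+00  0.0000e+00]
[[-0.7, 0.2, -0.3], [0.6, 1.7, 0.8], [-0.8, 0.7, 0.1], [-4.9, 1.7, -2.1], [2.6, -1.4, 0.5], [3.0, -1.1, 1.0], [-0.2, -0.2, -0.1], [0.6, -0.1, 0.0]]
[ 0.165  0.4   -0.247 -0.    -0.928 -1.788] [574.2 -66.3 128.8]
[ 5.770e-01  3.130e-01 -1.600e-01 -2.000e-03 -1.099e+00 -2.205e+00] [546.8 166.2 208.2]
[ 2.400e-01  2.560e-01 -2.440e-01 -1.000e-03 -1.074e+00 -1.867e+00] [535.5 -33.2 206.9]
[-0.285  0.404 -0.285 -0.    -0.891 -1.624] [ 477.8 -306.4  113.7]
[ 0.496  0.156 -0.363  0.005 -1.051 -2.115] [476.7  74.6 212.3]
[-2.830e-01  5.230e-01 -3.740e-01  1.000e-03 -6.730e-01 -1.625e+00] [ 479.3 -306.    22.9]
[ 0.123  0.012 -0.993  1.461 -0.212 -3.01 ] [523.  -15.7 205.1]
[-0.916  0.386  0.007 -0.    -1.194 -0.259] [ 240.8 -576.1  230.2]
```

```bash
cat > ik.py <<'E'
from kin import *
p=np.load("kin_w.npz")["p"]
LO=np.array([-3.14,-1.21,-1.07,-3.16,-2.99,-3.1]);HI=np.array([3.14,2.06,1.41,2.05,-.16,3.1])
def ik(pos,Rt,q0):
    f=lambda q:(lambda P,T:np.r_[(P-pos)/100,(T.inv()*Rt).as_rotvec()])(*fk(p,q))
    o=least_squares(f,np.clip(q0,LO+1e-3,HI-1e-3),bounds=(LO,HI),xtol=1e-12,ftol=1e-12); return o.x,np.abs(o.fun).max()
def allik(pos,Rt,n=60,seed=0):
    g=np.random.default_rng(seed);S=[]
    for _ in range(n):
        q,e=ik(pos,Rt,g.uniform([-1.5,-.5,-1.07,-3.16,-2,-3.1],[1.5,1.5,1.2,2.05,-.16,3.1]))
        if e<1e-5 and not any(np.abs(q-t).max()<.02 for t in S): S.append(q)
    return S
E
cat > t.py <<'E'
from ik import *
for a in[(-50,160,0),(-24,100.5,36),(-24,100.5,32),(-13.5,101,26),(-12.5,96,18),(-22,89,0)]:
    P,r=tcp(*a)
    for fl in(1,-1):
        rr=r if fl==1 else r*Rx(np.pi)
        for q in sorted(allik(P,rr,40),key=lambda q:q[3]): print(a,fl,q.round(2))
E
python3 t.py
```

```text
(-50, 160, 0) 1 [ 0.46  0.25 -0.36 -0.   -0.96 -2.07]
(-50, 160, 0) -1 [ 0.46  0.25 -0.36 -0.   -0.96  1.07]
(-12.5, 96, 18) 1 [ 0.46  0.28 -0.78  0.57 -0.28 -2.6 ]
(-12.5, 96, 18) -1 [ 0.46  0.28 -0.78  0.57 -0.28  0.54]
(-22, 89, 0) 1 [ 0.43  0.38 -0.38  0.   -0.81 -2.05]
(-22, 89, 0) -1 [ 0.43  0.38 -0.38 -0.   -0.81  1.09]
```

```bash
cat > t2.py <<'E'
from ik import *
def tcpd(xa,za,th,dl,off,T=None,yaw=None,y=0):
    yaw=TY if yaw is None else yaw
    Rp=R.from_euler('z',yaw)*R.from_euler('y',-th,degrees=True)
    return tray(xa,y,za,T,yaw)+Rp.apply(np.array(off)-[-22.,0,0]), down(yaw,1,-(th-dl))
if __name__=="__main__":
  q0=np.array([.45,.3,-.6,.3,-.4,-2.3])
  for dl in(0,8,10,12,14,16,20):
    off=[-48,0,9]
    for a in[(-24,100.5,34),(-24,101,30),(-14,101.5,28),(-12,95.5,20),(-22,89,0)]:
        P,r=tcpd(*a,dl,off); b=min((ik(P,r,s) for s in(q0,[.45,.3,-.4,0,-.8,-2.1],[.45,.2,-.9,.8,-.3,-2.7])),key=lambda t:t[1]); print(dl,a,"OK " if b[1]<1e-5 else "bad",b[0].round(2))
    P,r=tcpd(-22,14.5,0,dl,off,np.array([485.,-95.]),TY);b=ik(P,r,[.1,.5,-.4,0,-.7,-1.8]);print("bench",P.round(0),b[1]<1e-5,b[0].round(2))
E
python3 t2.py
```

```text
0 (-24, 100.5, 34) bad [ 0.32  0.24 -0.94  1.19 -0.16 -3.1 ]
0 (-24, 101, 30) bad [ 0.33  0.23 -0.94  1.19 -0.16 -3.1 ]
0 (-14, 101.5, 28) bad [ 0.32  0.25 -0.93  1.19 -0.16 -3.1 ]
0 (-12, 95.5, 20) OK  [ 0.38  0.26 -0.89  0.96 -0.17 -2.92]
0 (-22, 89, 0) OK  [ 0.43  0.38 -0.38 -0.   -0.81 -2.05]
bench [437. -93.  24.] True [ 0.16  0.37 -0.67 -0.   -0.52 -1.77]
8 (-24, 100.5, 34) bad [ 0.33  0.24 -0.94  1.18 -0.16 -3.1 ]
8 (-24, 101, 30) bad [ 0.35  0.24 -0.93  1.11 -0.16 -3.04]
8 (-14, 101.5, 28) OK  [ 0.39  0.25 -0.89  0.92 -0.18 -2.89]
8 (-12, 95.5, 20) OK  [ 0.48  0.31 -0.6   0.22 -0.49 -2.28]
8 (-22, 89, 0) OK  [ 0.4   0.44 -0.26 -0.07 -1.   -1.97]
bench [437. -93.  24.] True [ 0.14  0.43 -0.56 -0.04 -0.72 -1.72]
10 (-24, 100.5, 34) bad [ 0.33  0.24 -0.94  1.18 -0.16 -3.1 ]
10 (-24, 101, 30) OK  [ 0.37  0.24 -0.92  1.03 -0.16 -2.98]
10 (-14, 101.5, 28) OK  [ 0.46  0.27 -0.79  0.58 -0.28 -2.62]
10 (-12, 95.5, 20) OK  [ 0.47  0.32 -0.55  0.17 -0.55 -2.22]
10 (-22, 89, 0) OK  [ 0.39  0.45 -0.23 -0.08 -1.05 -1.96]
bench [437. -93.  24.] True [ 0.13  0.44 -0.54 -0.04 -0.76 -1.72]
12 
[... 772 characters left out ...]
-0.83  0.64 -0.25 -2.68]
16 (-24, 101, 30) OK  [ 0.49  0.28 -0.68  0.31 -0.41 -2.39]
16 (-14, 101.5, 28) OK  [ 0.48  0.31 -0.6   0.22 -0.49 -2.28]
16 (-12, 95.5, 20) OK  [ 0.44  0.36 -0.44  0.05 -0.71 -2.1 ]
16 (-22, 89, 0) OK  [ 0.37  0.51 -0.14 -0.12 -1.18 -1.92]
bench [437. -93.  24.] True [ 0.12  0.49 -0.46 -0.06 -0.9  -1.7 ]
20 (-24, 100.5, 34) OK  [ 0.49  0.29 -0.69  0.32 -0.41 -2.39]
20 (-24, 101, 30) OK  [ 0.48  0.31 -0.58  0.17 -0.54 -2.24]
20 (-14, 101.5, 28) OK  [ 0.46  0.33 -0.51  0.12 -0.61 -2.17]
20 (-12, 95.5, 20) OK  [ 0.43  0.39 -0.37 -0.   -0.81 -2.04]
20 (-22, 89, 0) OK  [ 0.35  0.54 -0.09 -0.14 -1.27 -1.91]
bench [437. -93.  24.] True [ 0.12  0.52 -0.41 -0.07 -0.98 -1.69]
```

```bash
python3 - <<'E'
from t2 import *
d=dict(np.load("w5.npz"));s5=dict(np.load("s5.npz"));im=d["img"][:,:,::-1].copy()
T=np.array([485.,-95.])
pts=np.array([wproj(d,s5,tray(x,y,0,T,TY))[0] for x,y in[(-65,-20),(-34,-70),(36,-70),(36,70),(-34,70),(-65,20)]])
cv2.polylines(im,[pts.round().astype(int)],True,(0,0,255),1);cv2.imwrite("pics/m.png",im)
s=st()
for z in(80,16):
    Rp=R.from_euler('z',TY);P=np.r_[T,z]+Rp.apply(OFF);print(P,delta(s,P,down(TY,1)))
E
```

```text
t 15.45 pos [523.  -15.7 205.1] F [ 0.2 -0.4 -0.4] w 7.3 q [ 0.12  0.01 -0.99  1.46 -0.21 -3.01]
[440.04760161 -92.93072994  88.4       ] (array([ 0.0654, -0.0513, -0.1398]), array([ 7.23, 31.75,  9.44]))
[440.04760161 -92.93072994  24.4       ] (array([ 0.119 , -0.0391, -0.1726]), array([ 7.23, 31.75,  9.44]))
```

View pics/m.png

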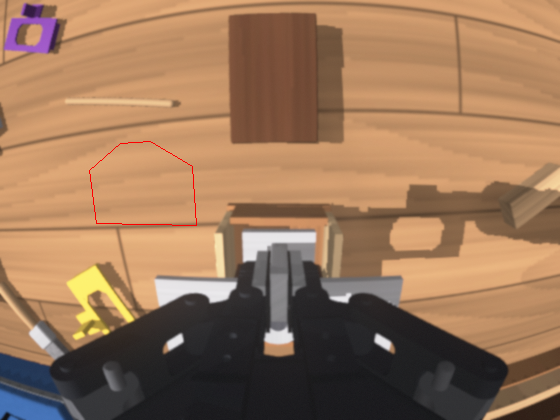

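>>> {"name": "arm_command", "arguments": {
  "rows": [
    {"dx": 0.003,"dy": -0.01,"dz": -0.018,"wx": 1.2,"wy": 5.3,"wz": 1.6,"gripper": 1},
    {"dx": 0.007,"dy": -0.02,"dz": -0.037,"wx": 2.4,"wy": 10.6,"wz": 3.1,"gripper": 1},
    {"dx": 0.011,"dy": -0.03,"dz": -0.056,"wx": 3.6,"wy": 15.9,"wz": 4.7,"gripper": 1},
    {"dx": 0.015,"dy": -0.04,"dz": -0.075,"wx": 4.8,"wy": 21.2,"wz": 6.3,"gripper": 1},
    {"dx": 0.019,"dy": -0.05,"dz": -0.094,"wx": 6,"wy": 26.5,"wz": 7.9,"gripper": 1},
    {"dx": 0.022,"dy": -0.061,"dz": -0.113,"wx": 7.2,"wy": 31.7,"wz": 9.4,"gripper": 1},
    {"dx": 0.022,"dy": -0.061,"dz": -0.113,"wx": 7.2,"wy": 31.7,"wz": 9.4,"gripper": 1},
    {"dx": 0.022,"dy": -0.061,"dz": -0.113,"wx": 7.2,"wy": 31.7,"wz": 9.4,"gripper": 1}
  ]
}}

```text
clock: 16.25
position: [443.6, -94.0, 139.8]
ee_rot: [0.018, 0.707, -0.017, 0.707]
contact_force: [1.2, 1.0, -0.5]
gripper_width: 6.7
```

```bash
python3 - <<'E'
from t2 import *
s=st();T=np.array([485.,-95.])
for z in(40,15.5):
    Rp=R.from_euler('z',TY);P=np.r_[T,z]+Rp.apply(OFF);print(P,delta(s,P,down(TY,1)),ik(P,down(TY,1),s["joints"]))
E
```

```text
t 16.25 pos [443.6 -94.  139.8] F [ 1.2  1.  -0.5] w 6.7 q [ 0.15  0.19 -0.53 -0.   -0.85 -1.77]
[440.04760161 -92.93072994  48.4       ] (array([ 0.0914,  0.0007, -0.0037]), array([-0.23,  0.04, -0.07])) (array([ 1.55111737e-01,  3.30437236e-01, -6.43392402e-01, -2.51769648e-11,
       -5.96966689e-01, -1.77190806e+00]), np.float64(1.2752247174896425e-11))
[440.04760161 -92.93072994  23.9       ] (array([ 0.1159,  0.0007, -0.0037]), array([-0.23,  0.04, -0.07])) (array([ 1.55111737e-01,  3.76686002e-01, -6.65848515e-01, -1.94654003e-15,
       -5.28261809e-01, -1.77190806e+00]), np.float64(2.0605739337042904e-15))
```

>>> {"name": "arm_command", "arguments": {
  "rows": [
    {"dx": 0.03,"dy": 0,"dz": -0.003,"wx": -0.2,"wy": 0,"wz": 0,"gripper": 1},
    {"dx": 0.06,"dy": 0,"dz": -0.003,"wx": -0.2,"wy": 0,"wz": 0,"gripper": 1},
    {"dx": 0.085,"dy": 0,"dz": -0.003,"wx": -0.2,"wy": 0,"wz": 0,"gripper": 1},
    {"dx": 0.1,"dy": 0,"dz": -0.003,"wx": -0.2,"wy": 0,"wz": 0,"gripper": 1},
    {"dx": 0.11,"dy": 0,"dz": -0.003,"wx": -0.2,"wy": 0,"wz": 0,"gripper": 1},
    {"dx": 0.115,"dy": 0,"dz": -0.003,"wx": -0.2,"wy": 0,"wz": 0,"gripper": 1},
    {"dx": 0.115,"dy": 0,"dz": -0.003,"wx": -0.2,"wy": 0,"wz": 0,"gripper": 1},
    {"dx": 0.115,"dy": 0,"dz": -0.003,"wx": -0.2,"wy": 0,"wz": 0,"gripper": 1}
  ]
}}

```text
clock: 17.05
position: [441.1, -93.8, 25.3]
ee_rot: [0.017, 0.706, -0.016, 0.708]
contact_force: [0.0, 0.8, -1.8]
gripper_width: 7.0
```

```bash
python3 - <<'E'
from t2 import *
s=st();T=np.array([485.,-95.])
Rp=R.from_euler('z',TY);P=np.r_[T,15]+Rp.apply(OFF);print(P,delta(s,P,down(TY,1)))
E
```

```text
t 17.05 pos [441.1 -93.8  25.3] F [ 0.   0.8 -1.8] w 7.0 q [ 0.15  0.37 -0.66 -0.   -0.53 -1.77]
[440.04760161 -92.93072994  23.4       ] (array([ 0.0019,  0.0008, -0.0011]), array([-0.03,  0.11, -0.07]))
```

>>> {"name": "arm_command", "arguments": {
  "rows": [
    {"dx": 0.002,"dy": 0,"dz": 0,"wx": 0,"wy": 0,"wz": 0,"gripper": 1},
    {"dx": 0.003,"dy": 0,"dz": 0,"wx": 0,"wy": 0,"wz": 0,"gripper": 1},
    {"dx": 0.003,"dy": 0,"dz": 0,"wx": 0,"wy": 0,"wz": 0,"gripper": 0.2},
    {"dx": 0.003,"dy": 0,"dz": 0,"wx": 0,"wy": 0,"wz": 0,"gripper": 0.2},
    {"dx": 0.003,"dy": 0,"dz": 0,"wx": 0,"wy": 0,"wz": 0,"gripper": 0.2},
    {"dx": -0.02,"dy": 0,"dz": 0,"wx": 0,"wy": 0,"wz": 0,"gripper": 0.2},
    {"dx": -0.05,"dy": 0,"dz": 0,"wx": 0,"wy": 0,"wz": 0,"gripper": 0.2},
    {"dx": -0.08,"dy": 0,"dz": 0,"wx": 0,"wy": 0,"wz": 0,"gripper": 0.2}
  ]
}}

```text
clock: 17.85
position: [440.7, -93.9, 106.1]
ee_rot: [0.017, 0.707, -0.016, 0.707]
contact_force: [0.6, 0.2, -0.1]
gripper_width: 34.3
```

```bash
python3 - <<'E'
from t2 import *
s=st();T=np.array([486.,-95.5])
d=get_image("wrist");np.savez("w6.npz",**d); np.savez("s6.npz",**s)
im=d["img"][:,:,::-1].copy()
for P in [tray(x,y,17,T,TY) for x in(-34,34) for y in(-68,68)]+[tray(x,y,51,T,TY) for x in(-57,-33) for y in(-4,4)]+[tray(-62,y,17,T,TY) for y in(-18,18)]:
    u=wproj(d,s,P)[0]; print(u.round(1));cv2.circle(im,(int(round(u[0])),int(round(u[1]))),1,(0,0,255),-1)
cv2.imwrite("pics/n.png",im[100:400,100:480].repeat(2,0).repeat(2,1))
E
```

```text
t 17.85 pos [440.7 -93.9 106.1] F [ 0.6  0.2 -0.1] w 34.3 q [ 0.15  0.23 -0.58 -0.   -0.76 -1.77]
[192.6 228.2]
[367.5 228.2]
[200.6 302.5]
[359.2 302.4]
[274.3 212.8]
[286.9 212.8]
[274.5 247.5]
[286.5 247.5]
[255.8 192.7]
[304.8 192.8]
```

View pics/n.png

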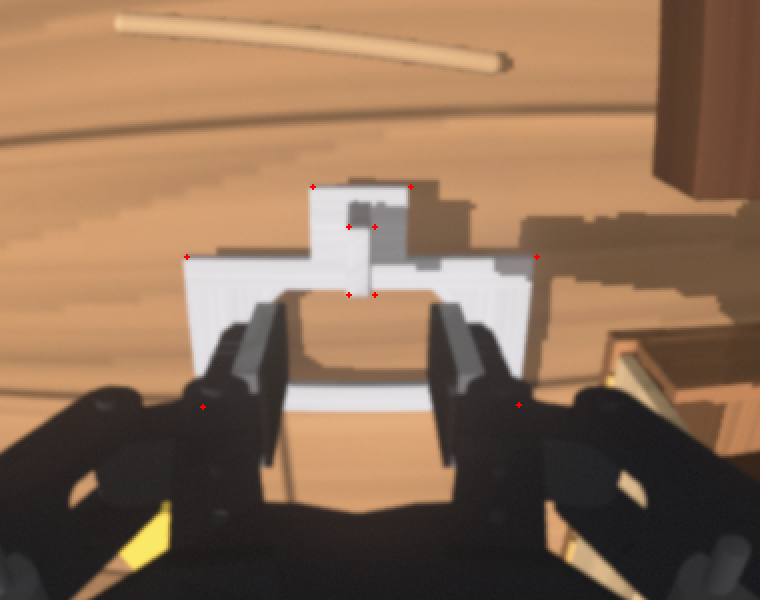

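```bash
cat >> h.py <<'E'
PT=np.array([486.,-96.3]);DL=16.;OFF2=np.array([-49.,0,9.5])
def regrasp(back):
    Rp=R.from_euler('z',TY);Rt=down(TY,1,DL)
    return np.r_[PT,14.5]+Rp.apply(OFF2)-Rt.apply([back,0,0]),Rt
E
python3 - <<'E'
from t2 import *
s=st()
for b in(60,20,0):
    P,r=regrasp(b);print(P.round(1),delta(s,P,r),ik(P,r,s["joints"])[1]<1e-6)
E
```

```text
t 17.9 pos [444.2 -93.9 111.1] F [ 0.3 -0.2  3.2] w 34.0 q [ 0.15  0.23 -0.57  0.   -0.76 -1.77]
[453.6 -94.8  81.7] (array([ 0.0295, -0.0005,  0.009 ]), array([ 0.08, 16.67, -0.07])) True
[442.6 -94.3  43.2] (array([ 0.0678, -0.0006, -0.0024]), array([ 0.08, 16.67, -0.07])) True
[437.1 -94.   24. ] (array([ 0.087 , -0.0006, -0.0082]), array([ 0.08, 16.67, -0.07])) True
```

>>> {"name": "arm_command", "arguments": {
  "rows": [
    {"dx": 0.01,"dy": 0,"dz": 0.003,"wx": 0,"wy": 5,"wz": 0,"gripper": 0.2},
    {"dx": 0.02,"dy": 0,"dz": 0.006,"wx": 0,"wy": 10,"wz": 0,"gripper": 0.2},
    {"dx": 0.029,"dy": 0,"dz": 0.009,"wx": 0,"wy": 16.6,"wz": 0,"gripper": 0.2},
    {"dx": 0.029,"dy": 0,"dz": 0.009,"wx": 0,"wy": 16.6,"wz": 0,"gripper": 0.2},
    {"dx": 0.048,"dy": 0,"dz": 0.004,"wx": 0,"wy": 16.6,"wz": 0,"gripper": 0.2},
    {"dx": 0.068,"dy": -0.001,"dz": -0.002,"wx": 0,"wy": 16.6,"wz": 0,"gripper": 0.2},
    {"dx": 0.068,"dy": -0.001,"dz": -0.002,"wx": 0,"wy": 16.6,"wz": 0,"gripper": 0.2},
    {"dx": 0.068,"dy": -0.001,"dz": -0.002,"wx": 0,"wy": 16.6,"wz": 0,"gripper": 0.2}
  ]
}}

```text
clock: 18.7
position: [443.1, -94.9, 43.5]
ee_rot: [0.018, 0.798, -0.013, 0.602]
contact_force: [0.1, -0.5, 1.1]
gripper_width: 34.2
```

```bash
python3 - <<'E'
from t2 import *
s=st()
for b in(20,0):
    P,r=regrasp(b);print(P.round(1),delta(s,P,r))
E
```

```text
t 18.7 pos [443.1 -94.9  43.5] F [ 0.1 -0.5  1.1] w 34.2 q [ 0.12  0.47 -0.43 -0.06 -0.95 -1.69]
[442.6 -94.3  43.2] (array([ 0.0004,  0.0006, -0.0004]), array([ 0.11,  0.09, -0.03]))
[437.1 -94.   24. ] (array([ 0.0204,  0.0005, -0.0005]), array([ 0.11,  0.09, -0.03]))
```

>>> {"name": "arm_command", "arguments": {
  "rows": [
    {"dx": 0.01,"dy": 0.0005,"dz": 0,"wx": 0,"wy": 0,"wz": 0,"gripper": 0.2},
    {"dx": 0.02,"dy": 0.0005,"dz": -0.0005,"wx": 0,"wy": 0,"wz": 0,"gripper": 0.2},
    {"dx": 0.0205,"dy": 0.0005,"dz": -0.0005,"wx": 0,"wy": 0,"wz": 0,"gripper": 0.2},
    {"dx": 0.0205,"dy": 0.0005,"dz": -0.0005,"wx": 0,"wy": 0,"wz": 0,"gripper": 0.2},
    {"dx": 0.0205,"dy": 0.0005,"dz": -0.0005,"wx": 0,"wy": 0,"wz": 0,"gripper": 1},
    {"dx": 0.0205,"dy": 0.0005,"dz": -0.0005,"wx": 0,"wy": 0,"wz": 0,"gripper": 1},
    {"dx": 0.0205,"dy": 0.0005,"dz": -0.0005,"wx": 0,"wy": 0,"wz": 0,"gripper": 1},
    {"dx": 0.0205,"dy": 0.0005,"dz": -0.0005,"wx": 0,"wy": 0,"wz": 0,"gripper": 1}
  ]
}}

```text
clock: 19.5
position: [437.3, -94.1, 24.2]
ee_rot: [0.018, 0.798, -0.013, 0.603]
contact_force: [0.5, 0.3, 1.8]
gripper_width: 6.6
```

```bash
python3 - <<'E'
from t2 import *
s=st();np.savez("sr.npz",**s)
P,r=regrasp(0);print(P.round(1),delta(s,P,r))
Rp=R.from_euler('z',TY);print("off meas",Rp.inv().apply(s["position"]-np.r_[PT,14.5]).round(1), "tilt",(R.from_quat(s["ee_rot"])*down(0,1).inv()).as_euler('ZYX',degrees=True).round(2))
E
```

```text
t 19.5 pos [437.3 -94.1  24.2] F [0.5 0.3 1.8] w 6.6 q [ 0.12  0.49 -0.46 -0.06 -0.89 -1.69]
[437.1 -94.   24. ] (array([ 0.0003,  0.    , -0.0002]), array([ 0.13,  0.14, -0.02]))
off meas [-48.7  -0.    9.7] tilt [-2.51 15.86  0.06]
```

```bash
cat > pl2.py <<'E'
from t2 import *
import sys
OFFC=np.array([-48.7,0,9.7]);DLC=15.9
def cur(s):
    Rp=R.from_quat(s["ee_rot"])*down(0,1,DLC).inv()
    A=s["position"]+Rp.apply(np.array([-22.,0,0])-OFFC); l=R.from_euler('z',-TY).apply(A-np.r_[TRAY,0])
    e=Rp.as_euler('ZYX',degrees=True); print("A tray",l.round(1),"yawerr",round(e[0]-np.degrees(TY),2),"tilt",round(-e[1],2),"roll",round(e[2],2)); return l
if __name__=="__main__":
    s=st();cur(s);q=s["joints"]
    for a in eval(sys.argv[1]):
        P,r=tcpd(*a[:3],DLC,OFFC,y=a[3] if len(a)>3 else 0);D,w=delta(s,P,r);q,e=ik(P,r,q);print(a,D,w,"ik" if e<1e-5 else "BAD",q.round(2))
E
python3 pl2.py "[(-116,60,0,-169),(-110,140,0,-160),(-80,170,0,-100),(-60,170,0,0),(-50,160,17),(-45,150,34)]"
```

```text
t 19.5 pos [437.3 -94.1  24.2] F [0.5 0.3 1.8] w 6.6 q [ 0.12  0.49 -0.46 -0.06 -0.89 -1.69]
A tray [-109.3 -168.5   14.5] yawerr 0.11 tilt 0.04 roll 0.06
(-116, 60, 0, -169) [-0.0419 -0.0003 -0.0188] [ 0.12  0.04 -0.02] ik [ 0.12  0.41 -0.44 -0.05 -0.99 -1.7 ]
(-110, 140, 0, -160) [-0.1205  0.0087 -0.0349] [ 0.12  0.04 -0.02] ik [ 0.14  0.31 -0.34 -0.05 -1.19 -1.73]
(-80, 170, 0, -100) [-0.1576  0.0687 -0.0141] [ 0.12  0.04 -0.02] ik [ 0.24  0.32 -0.23 -0.08 -1.29 -1.82]
(-60, 170, 0, 0) [-0.163   0.1687  0.0053] [ 0.12  0.04 -0.02] ik [ 0.4   0.36 -0.15 -0.12 -1.31 -1.97]
(-50, 160, 17) [-0.1477  0.1686  0.0183] [  0.12 -16.96  -0.04] ik [ 0.47  0.24 -0.39  0.01 -0.92 -2.09]
(-45, 150, 34) [-0.1316  0.1686  0.0289] [  0.11 -33.96  -0.06] ik [ 0.53  0.15 -0.76  0.42 -0.43 -2.51]
```

>>> {"name": "arm_command", "arguments": {
  "rows": [
    {"dx": -0.03,"dy": 0,"dz": -0.01,"wx": 0,"wy": 0,"wz": 0,"gripper": 1},
    {"dx": -0.07,"dy": 0,"dz": -0.022,"wx": 0,"wy": 0,"wz": 0,"gripper": 1},
    {"dx": -0.105,"dy": 0.003,"dz": -0.032,"wx": 0,"wy": 0,"wz": 0,"gripper": 1},
    {"dx": -0.14,"dy": 0.02,"dz": -0.03,"wx": 0,"wy": 0,"wz": 0,"gripper": 1},
    {"dx": -0.158,"dy": 0.065,"dz": -0.015,"wx": 0,"wy": 0,"wz": 0,"gripper": 1},
    {"dx": -0.162,"dy": 0.11,"dz": -0.005,"wx": 0,"wy": 0,"wz": 0,"gripper": 1},
    {"dx": -0.163,"dy": 0.15,"dz": 0.002,"wx": 0,"wy": 0,"wz": 0,"gripper": 1},
    {"dx": -0.163,"dy": 0.169,"dz": 0.005,"wx": 0,"wy": 0,"wz": 0,"gripper": 1}
  ]
}}

```text
clock: 20.3
position: [494.4, 75.2, 179.3]
ee_rot: [0.017, 0.798, -0.012, 0.603]
contact_force: [0.7, 0.1, -2.1]
gripper_width: 6.7
```

```bash
python3 - <<'E'
from pl2 import *
s=st();cur(s)
d=get_image("wrist");np.savez("w7.npz",**d); np.savez("s7.npz",**s)
im=d["img"][:,:,::-1].copy()
Rp=R.from_quat(s["ee_rot"])*down(0,1,DLC).inv()
for x,y,z in [(a,b,2.5) for a in(-34,34) for b in(-68,68)]+[(a,b,36.5) for a in(-57,) for b in(-4,4)]+[(-62,-18,2.5),(-62,18,2.5)]:
    u=wproj(d,s,s["position"]+Rp.apply(np.array([x,y,z])-OFFC))[0];print((x,y),u.round(1)); cv2.circle(im,(int(round(u[0])),int(round(u[1]))),1,(0,0,255),-1)
for P in[tray(0,0,116)]+[tray(x,y,86) for x in(-75,75) for y in(-58,-50,50,58)]:
    u=wproj(d,s,P)[0];cv2.circle(im,(int(round(u[0])),int(round(u[1]))),1,(0,255,0),-1)
cv2.imwrite("pics/o.png",im[120:420,100:480].repeat(2,0).repeat(2,1))
E
python3 pl2.py "[(-50,160,17),(-45,150,34)]"
```

```text
t 20.3 pos [494.4  75.2 179.3] F [ 0.7  0.1 -2.1] w 6.7 q [ 0.4   0.36 -0.15 -0.12 -1.31 -1.97]
A tray [-60.2   3.3 169.6] yawerr 0.23 tilt 0.03 roll 0.11
(-34, -68) [155.3 289.6]
(-34, 68) [404.6 289.7]
(34, -68) [166.6 395.3]
(34, 68) [392.8 395.2]
(-57, -4) [270.9 261.2]
(-57, 4) [290.6 261.3]
(-62, -18) [245.  240.3]
(-62, 18) [315.6 240.3]
t 20.35 pos [494.7  76.4 178.9] F [-0.2  1.6 -1.3] w 7.2 q [ 0.4   0.36 -0.15 -0.12 -1.31 -1.97]
A tray [-59.9   4.5 169.2] yawerr 0.29 tilt 0.04 roll 0.13
(-50, 160, 17) [ 0.0145 -0.0044  0.0126] [  0.31 -16.96  -0.1 ] ik [ 0.47  0.24 -0.39  0.01 -0.92 -2.09]
(-45, 150, 34) [ 0.0306 -0.0045  0.0232] [  0.29 -33.96  -0.14] ik [ 0.53  0.15 -0.76  0.42 -0.43 -2.51]
```

View pics/o.png

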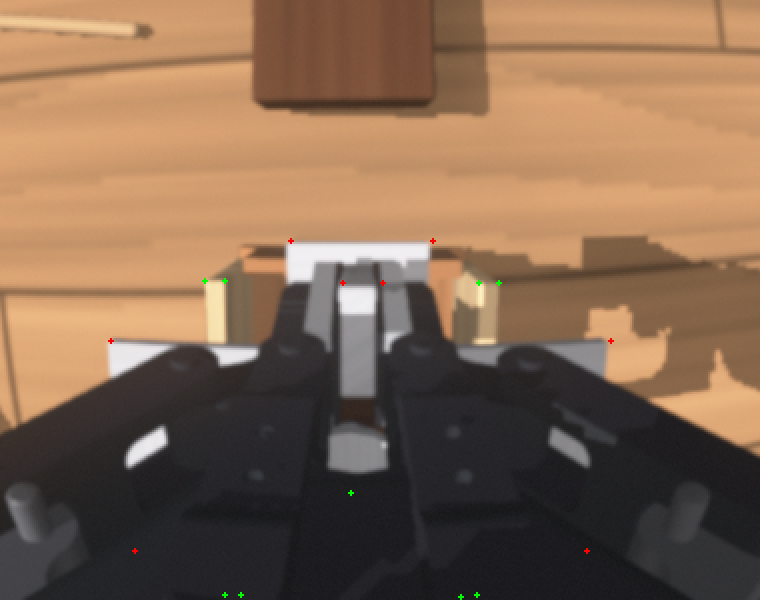

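>>> {"name": "arm_command", "arguments": {
  "rows": [
    {"dx": 0.004,"dy": -0.003,"dz": 0.003,"wx": 0,"wy": -5,"wz": 0,"gripper": 1},
    {"dx": 0.009,"dy": -0.004,"dz": 0.008,"wx": 0.3,"wy": -11,"wz": 0,"gripper": 1},
    {"dx": 0.015,"dy": -0.004,"dz": 0.013,"wx": 0.3,"wy": -17,"wz": 0,"gripper": 1},
    {"dx": 0.02,"dy": -0.004,"dz": 0.016,"wx": 0.3,"wy": -23,"wz": 0,"gripper": 1},
    {"dx": 0.025,"dy": -0.004,"dz": 0.02,"wx": 0.3,"wy": -29,"wz": 0,"gripper": 1},
    {"dx": 0.03,"dy": -0.004,"dz": 0.023,"wx": 0.3,"wy": -34,"wz": 0,"gripper": 1},
    {"dx": 0.03,"dy": -0.004,"dz": 0.023,"wx": 0.3,"wy": -34,"wz": 0,"gripper": 1},
    {"dx": 0.03,"dy": -0.004,"dz": 0.023,"wx": 0.3,"wy": -34,"wz": 0,"gripper": 1}
  ]
}}

```text
clock: 21.15
position: [508.0, 71.1, 143.6]
ee_rot: [0.014, 0.587, -0.018, 0.809]
contact_force: [0.7, -0.2, -1.5]
gripper_width: 7.0
```

```bash
sed -i 's/^OFFC=.*/OFFC=np.array([-49.5,0.7,9.7]);DLC=15.9/' pl2.py; python3 pl2.py "[(-38,120,34),(-34,102,34),(-24,100.5,34)]"
python3 - <<'E'
from h import *
e=get_image("scene"); crop(e["img"],260,130,400,235,"pics/p_scene.png",5)
E
```

```text
t 21.15 pos [508.   71.1 143.6] F [ 0.7 -0.2 -1.5] w 7.0 q [ 0.53  0.15 -0.75  0.41 -0.43 -2.51]
A tray [-44.9  -1.1 150.9] yawerr -0.09 tilt 33.94 roll 0.1
(-38, 120, 34) [ 0.0315  0.001  -0.003 ] [-0.06 -0.06 -0.07] ik [ 0.5   0.21 -0.82  0.55 -0.32 -2.62]
(-34, 102, 34) [ 0.0499  0.001  -0.0048] [-0.06 -0.06 -0.07] ik [ 0.46  0.24 -0.86  0.69 -0.24 -2.74]
(-24, 100.5, 34) [0.0544 0.001  0.0042] [-0.06 -0.06 -0.07] ik [ 0.46  0.26 -0.84  0.67 -0.25 -2.71]
```

View pics/p_scene.png

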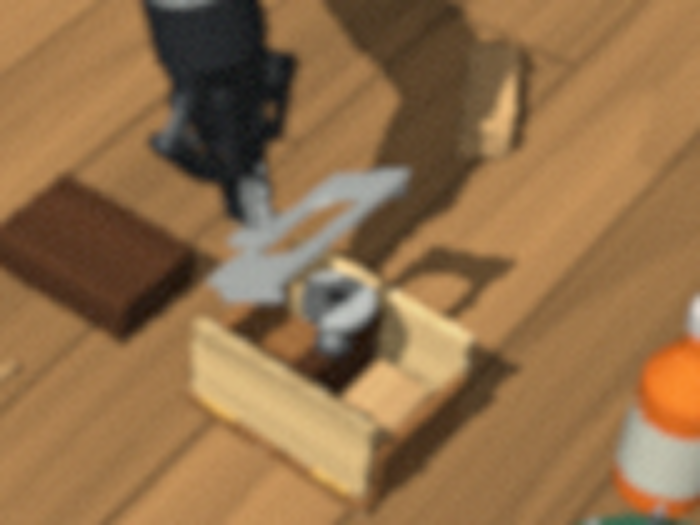

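```bash
cat > chk2.py <<'E'
import chk
from chk import *
c0,s0=np.cos(np.radians(15.9)),np.sin(np.radians(15.9))
def fr(r): # tool local (across +x, up) -> plate
    return np.c_[-49.5+c0*r[:,0]+s0*r[:,1],9.7-s0*r[:,0]+c0*r[:,1]]
parts["fing"]=fr(rect(-12,12,0,72));parts["body"]=fr(rect(-43,43,72,130))
W=[(-45,150,34),(-34,104,34),(-24,101,34),(-18,101,32),(-15,101,29),(-13.5,99.5,25),(-12.5,97,21),(-12.5,95.5,17),(-14,95,13),(-17,95,8),(-19.5,95.5,4),(-22,95,0),(-22,89,0)]
if __name__=="__main__":
  for a,b in zip(W,W[1:]):
    m={}
    for t in np.linspace(0,1,9):
        for k,v in clear(*(np.array(a)*(1-t)+np.array(b)*t)).items(): m[k]=min(m.get(k,99),v)
    print(a,b,{k:round(float(v),1) for k,v in m.items()})
  for th in(32,29,25,21,17,13,8,4):
    best=max(((min(clear(xa,za,th).values()),xa,za) for xa in np.arange(-24,-7,.5) for za in np.arange(88,108,.5)),key=lambda t:t[0])
    print(th,[round(float(v),1) for v in best],{k:round(float(v),1) for k,v in clear(*best[1:],th).items()})
E
python3 chk2.py
```

```text
(-45, 150, 34) (-34, 104, 34) {'tongue': 9.0, 'B': 10.5, 'tab': 21.0, 'fing': 26.9, 'body': 65.2, 'end': 9.2}
(-34, 104, 34) (-24, 101, 34) {'tongue': 4.8, 'B': 7.5, 'tab': 14.1, 'fing': 18.3, 'body': 59.2, 'end': 6.2}
(-24, 101, 34) (-18, 101, 32) {'tongue': 4.9, 'B': 6.2, 'tab': 8.8, 'fing': 12.4, 'body': 57.5, 'end': 6.2}
(-18, 101, 32) (-15, 101, 29) {'tongue': 4.8, 'B': 4.1, 'tab': 5.6, 'fing': 9.0, 'body': 56.9, 'end': 6.5}
(-15, 101, 29) (-13.5, 99.5, 25) {'tongue': 4.8, 'B': 2.0, 'tab': 4.2, 'fing': 7.1, 'body': 55.7, 'end': 6.2}
(-13.5, 99.5, 25) (-12.5, 97, 21) {'tongue': 4.6, 'B': 2.1, 'tab': 3.3, 'fing': 5.8, 'body': 53.8, 'end': 4.4}
(-12.5, 97, 21) (-12.5, 95.5, 17) {'tongue': 4.6, 'B': 2.7, 'tab': 2.7, 'fing': 4.9, 'body': 53.1, 'end': 3.6}
(-12.5, 95.5, 17) (-14, 95, 13) {'tongue': 4.8, 'B': 3.4, 'tab': 2.7, 'fing': 4.9, 'body': 52.0, 'end': 3.6}
(-14, 95, 13) (-17, 95, 8) {'tongue': 6.4, 'B': 3.2, 'tab': 3.2, 'fing': 5.1, 'body': 50.2, 'end': 3.9}
(-17, 95, 8) (-19.5, 95.5, 4) {'tongue': 9.7, 'B': 4.6, 'tab': 4.9, 'fing': 6.3, 'body': 48.8, 'end': 4.9}
(-19.5, 95.5, 
[... 295 characters left out ...]
 6.0}
29 [4.3, -24.0, 101.5] {'tongue': 4.3, 'B': 4.6, 'tab': 13.3, 'fing': 17.6, 'body': 59.5, 'end': 7.5}
25 [3.2, -14.0, 102.5] {'tongue': 3.2, 'B': 3.4, 'tab': 3.4, 'fing': 7.1, 'body': 58.7, 'end': 9.2}
21 [3.2, -12.0, 96.0] {'tongue': 4.1, 'B': 3.2, 'tab': 3.2, 'fing': 5.3, 'body': 52.7, 'end': 3.4}
17 [3.2, -13.0, 95.5] {'tongue': 5.3, 'B': 3.3, 'tab': 3.2, 'fing': 5.4, 'body': 53.1, 'end': 3.6}
13 [3.3, -14.0, 94.5] {'tongue': 6.4, 'B': 3.5, 'tab': 3.3, 'fing': 5.1, 'body': 51.5, 'end': 3.4}
8 [4.6, -17.0, 95.0] {'tongue': 9.7, 'B': 4.6, 'tab': 4.9, 'fing': 6.3, 'body': 50.2, 'end': 4.9}
4 [6.4, -19.5, 96.0] {'tongue': 9.5, 'B': 6.4, 'tab': 6.4, 'fing': 7.7, 'body': 49.3, 'end': 6.7}
```

>>> {"name": "arm_command", "arguments": {
  "rows": [
    {"dx": 0.01,"dy": 0.001,"dz": -0.001,"wx": 0,"wy": 0,"wz": 0,"gripper": 1},
    {"dx": 0.02,"dy": 0.001,"dz": -0.002,"wx": 0,"wy": 0,"wz": 0,"gripper": 1},
    {"dx": 0.03,"dy": 0.001,"dz": -0.003,"wx": 0,"wy": 0,"wz": 0,"gripper": 1},
    {"dx": 0.04,"dy": 0.001,"dz": -0.004,"wx": 0,"wy": 0,"wz": 0,"gripper": 1},
    {"dx": 0.048,"dy": 0.001,"dz": -0.005,"wx": 0,"wy": 0,"wz": 0,"gripper": 1},
    {"dx": 0.05,"dy": 0.001,"dz": -0.005,"wx": 0,"wy": 0,"wz": 0,"gripper": 1},
    {"dx": 0.05,"dy": 0.001,"dz": -0.005,"wx": 0,"wy": 0,"wz": 0,"gripper": 1},
    {"dx": 0.05,"dy": 0.001,"dz": -0.005,"wx": 0,"wy": 0,"wz": 0,"gripper": 1}
  ]
}}

```text
clock: 22.0
position: [522.3, 73.3, 96.7]
ee_rot: [0.016, 0.585, -0.018, 0.81]
contact_force: [-0.0, 0.4, -2.3]
gripper_width: 6.9
```

```bash
python3 pl2.py "[(-24,101,34),(-18,101,32),(-15,101,29)]"
python3 - <<'E'
from h import *
e=get_image("scene"); crop(e["img"],270,150,380,230,"pics/q_scene.png",7)
e=get_image("top"); crop(e["img"],160,150,270,232,"pics/q_top.png",7)
E
```

```text
t 22.0 pos [522.3  73.3  96.7] F [-0.   0.4 -2.3] w 6.9 q [ 0.47  0.24 -0.85  0.68 -0.24 -2.73]
A tray [-30.7   1.7 104.2] yawerr -0.27 tilt 34.22 roll 0.32
(-24, 101, 34) [ 0.005  -0.0018  0.0053] [-0.16  0.22 -0.22] ik [ 0.46  0.26 -0.84  0.66 -0.25 -2.7 ]
(-18, 101, 32) [ 0.0059 -0.0018  0.0111] [-0.16  2.22 -0.23] ik [ 0.49  0.28 -0.74  0.43 -0.34 -2.5 ]
(-15, 101, 29) [ 0.0053 -0.0018  0.0142] [-0.15  5.22 -0.23] ik [ 0.49  0.3  -0.64  0.27 -0.45 -2.33]
```

View pics/q_scene.png

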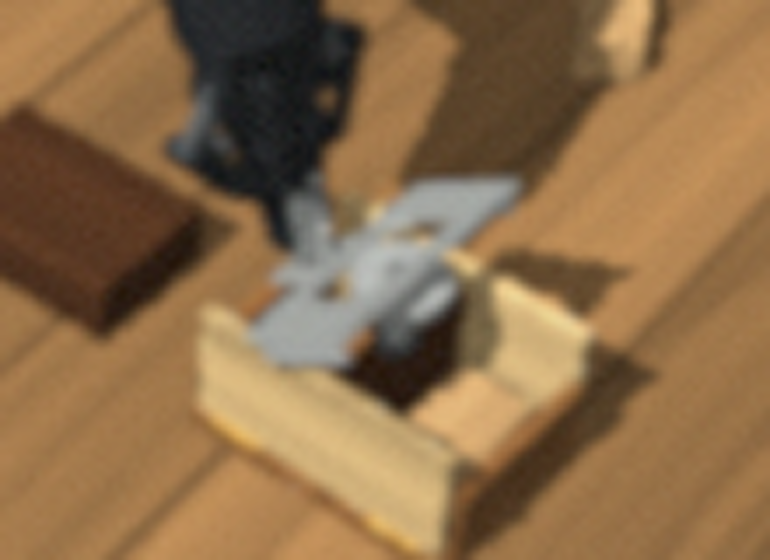

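>>> {"name": "arm_command", "arguments": {
  "rows": [
    {"dx": 0.003,"dy": -0.001,"dz": 0.002,"wx": 0,"wy": 0,"wz": 0,"gripper": 1},
    {"dx": 0.005,"dy": -0.0018,"dz": 0.005,"wx": -0.2,"wy": 0.2,"wz": -0.2,"gripper": 1},
    {"dx": 0.0055,"dy": -0.0018,"dz": 0.008,"wx": -0.2,"wy": 1.2,"wz": -0.2,"gripper": 1},
    {"dx": 0.006,"dy": -0.0018,"dz": 0.011,"wx": -0.2,"wy": 2.2,"wz": -0.2,"gripper": 1},
    {"dx": 0.0055,"dy": -0.0018,"dz": 0.0125,"wx": -0.2,"wy": 3.7,"wz": -0.2,"gripper": 1},
    {"dx": 0.0053,"dy": -0.0018,"dz": 0.014,"wx": -0.2,"wy": 5.2,"wz": -0.2,"gripper": 1},
    {"dx": 0.0053,"dy": -0.0018,"dz": 0.014,"wx": -0.2,"wy": 5.2,"wz": -0.2,"gripper": 1},
    {"dx": 0.0053,"dy": -0.0018,"dz": 0.014,"wx": -0.2,"wy": 5.2,"wz": -0.2,"gripper": 1}
  ]
}}

```text
clock: 22.9
position: [536.7, 70.9, 95.8]
ee_rot: [0.014, 0.622, -0.017, 0.783]
contact_force: [-0.2, 0.0, -2.2]
gripper_width: 6.9
```

```bash
python3 pl2.py "[(-13,100,26),(-12,98,23),(-12,96,20),(-13,95.5,17),(-14,95,13)]"
python3 - <<'E'
from h import *
e=get_image("scene"); crop(e["img"],270,150,380,230,"pics/r_scene.png",7)
E
```

```text
t 22.9 pos [536.7  70.9  95.8] F [-0.2  0.  -2.2] w 6.9 q [ 0.49  0.3  -0.64  0.27 -0.45 -2.33]
A tray [-1.560e+01  1.000e-01  1.007e+02] yawerr 0.08 tilt 29.01 roll 0.01
(-13, 100, 26) [-0.0003 -0.      0.0026] [ 0.08  3.01 -0.02] ik [ 0.47  0.32 -0.56  0.17 -0.55 -2.23]
(-12, 98, 23) [ 0.0004 -0.      0.0033] [ 0.08  6.01 -0.02] ik [ 0.46  0.34 -0.5   0.1  -0.63 -2.16]
(-12, 96, 20) [ 0.0009 -0.      0.0031] [ 0.08  9.01 -0.02] ik [ 0.45  0.36 -0.44  0.05 -0.71 -2.1 ]
(-13, 95.5, 17) [-0.0004 -0.      0.0024] [ 0.08 12.01 -0.02] ik [ 0.43  0.38 -0.39  0.01 -0.79 -2.06]
(-14, 95, 13) [-0.002  -0.      0.0019] [ 8.000e-02  1.601e+01 -1.000e-02] ik [ 0.42  0.4  -0.32 -0.03 -0.89 -2.01]
```

View pics/r_scene.png

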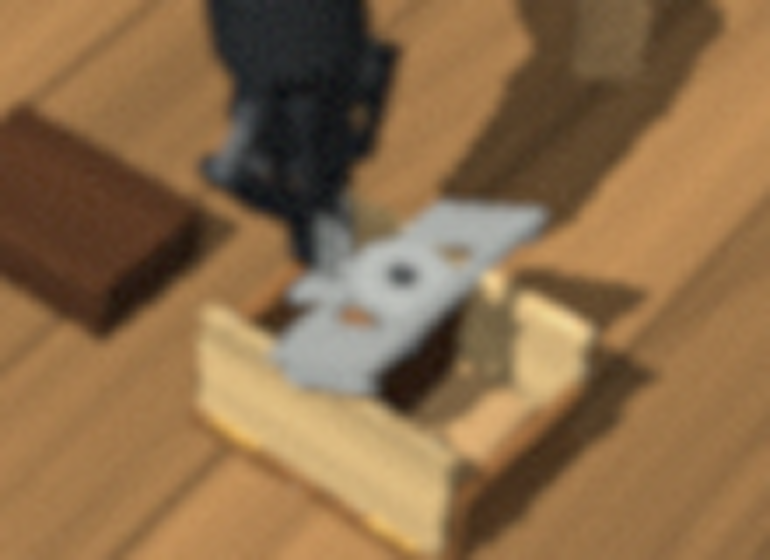

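>>> {"name": "arm_command", "arguments": {
  "rows": [
    {"dx": 0,"dy": 0,"dz": 0.0015,"wx": 0,"wy": 1.5,"wz": 0,"gripper": 1},
    {"dx": 0,"dy": 0,"dz": 0.0026,"wx": 0,"wy": 3,"wz": 0,"gripper": 1},
    {"dx": 0.0002,"dy": 0,"dz": 0.003,"wx": 0,"wy": 4.5,"wz": 0,"gripper": 1},
    {"dx": 0.0004,"dy": 0,"dz": 0.0033,"wx": 0,"wy": 6,"wz": 0,"gripper": 1},
    {"dx": 0.0007,"dy": 0,"dz": 0.0032,"wx": 0,"wy": 7.5,"wz": 0,"gripper": 1},
    {"dx": 0.0009,"dy": 0,"dz": 0.0031,"wx": 0,"wy": 9,"wz": 0,"gripper": 1},
    {"dx": 0.0009,"dy": 0,"dz": 0.0031,"wx": 0,"wy": 9,"wz": 0,"gripper": 1},
    {"dx": 0.0009,"dy": 0,"dz": 0.0031,"wx": 0,"wy": 9,"wz": 0,"gripper": 1}
  ]
}}

```text
clock: 23.75
position: [538.8, 70.0, 95.1]
ee_rot: [0.015, 0.681, -0.017, 0.732]
contact_force: [0.9, 0.9, -2.1]
gripper_width: 7.1
```

```bash
python3 pl2.py "[(-13,95.5,17),(-14,95,13),(-17,95,8),(-19.5,95.5,4),(-22,95,0)]"

```

```text
t 23.75 pos [538.8  70.   95.1] F [ 0.9  0.9 -2.1] w 7.1 q [ 0.45  0.36 -0.44  0.05 -0.71 -2.1 ]
A tray [-13.1  -0.7  95.4] yawerr 0.08 tilt 19.96 roll -0.06
(-13, 95.5, 17) [-0.0016  0.0007  0.0002] [0.06 2.96 0.05] ik [ 0.43  0.38 -0.39  0.01 -0.79 -2.06]
(-14, 95, 13) [-0.0032  0.0007 -0.0005] [0.06 6.96 0.05] ik [ 0.42  0.4  -0.32 -0.03 -0.89 -2.01]
(-17, 95, 8) [-0.0059  0.0007 -0.0029] [ 0.06 11.96  0.06] ik [ 0.4   0.44 -0.25 -0.07 -1.01 -1.97]
(-19.5, 95.5, 4) [-0.0085  0.0007 -0.0048] [ 0.06 15.96  0.06] ik [ 0.38  0.47 -0.2  -0.1  -1.1  -1.95]
(-22, 95, 0) [-0.0101  0.0007 -0.0066] [ 0.06 19.96  0.06] ik [ 0.37  0.5  -0.14 -0.12 -1.19 -1.93]
```

>>> {"name": "arm_command", "arguments": {
  "rows": [
    {"dx": -0.001,"dy": 0.0005,"dz": 0.0003,"wx": 0,"wy": 1.5,"wz": 0,"gripper": 1},
    {"dx": -0.0016,"dy": 0.0007,"dz": 0.0002,"wx": 0,"wy": 3,"wz": 0,"gripper": 1},
    {"dx": -0.0024,"dy": 0.0007,"dz": 0,"wx": 0,"wy": 5,"wz": 0,"gripper": 1},
    {"dx": -0.0032,"dy": 0.0007,"dz": -0.0005,"wx": 0,"wy": 7,"wz": 0,"gripper": 1},
    {"dx": -0.0045,"dy": 0.0007,"dz": -0.0017,"wx": 0,"wy": 9.5,"wz": 0,"gripper": 1},
    {"dx": -0.0059,"dy": 0.0007,"dz": -0.0029,"wx": 0,"wy": 12,"wz": 0,"gripper": 1},
    {"dx": -0.0059,"dy": 0.0007,"dz": -0.0029,"wx": 0,"wy": 12,"wz": 0,"gripper": 1},
    {"dx": -0.0059,"dy": 0.0007,"dz": -0.0029,"wx": 0,"wy": 12,"wz": 0,"gripper": 1}
  ]
}}

```text
clock: 24.55
position: [535.1, 70.6, 100.4]
ee_rot: [0.017, 0.754, -0.015, 0.656]
contact_force: [0.1, -1.1, -2.0]
gripper_width: 6.9
```

```bash
python3 pl2.py "[(-19.5,95.5,4),(-22,95,0),(-22,90,0)]"
python3 - <<'E'
from h import *
e=get_image("scene"); crop(e["img"],270,150,380,230,"pics/u_scene.png",7)
e=get_image("top"); crop(e["img"],160,150,270,232,"pics/u_top.png",7)
E
```

```text
t 24.55 pos [535.1  70.6 100.4] F [ 0.1 -1.1 -2. ] w 6.9 q [ 0.4   0.44 -0.25 -0.07 -1.01 -1.97]
A tray [-17.4  -0.3  94.7] yawerr 0.05 tilt 7.98 roll -0.08
(-19.5, 95.5, 4) [-0.0026  0.0003 -0.002 ] [0.03 3.98 0.09] ik [ 0.38  0.47 -0.2  -0.1  -1.1  -1.95]
(-22, 95, 0) [-0.0037  0.0003 -0.0041] [0.03 7.98 0.09] ik [ 0.37  0.5  -0.14 -0.12 -1.19 -1.93]
(-22, 90, 0) [ 0.0012  0.0003 -0.0034] [0.03 7.98 0.09] ik [ 0.37  0.5  -0.15 -0.12 -1.18 -1.93]
```

View pics/u_scene.png

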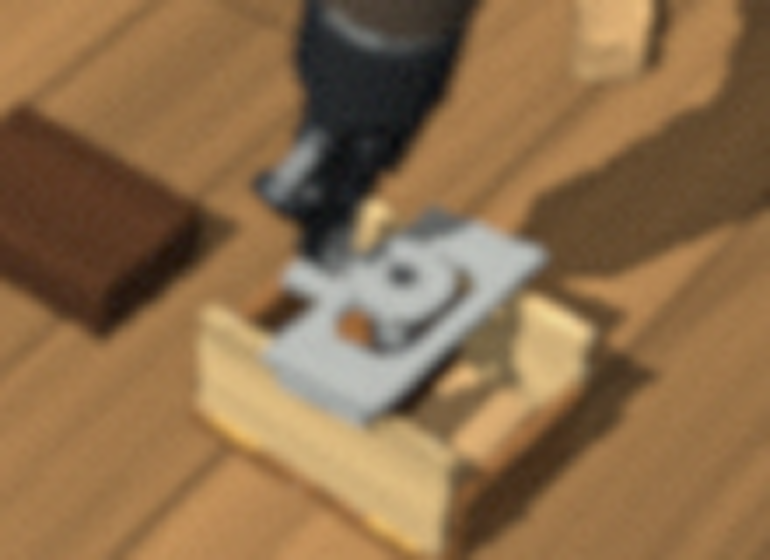

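Threaded under the head, with no contact force. Next I'll level the plate and lower it.

>>> {"name": "arm_command", "arguments": {
  "rows": [
    {"dx": -0.0014,"dy": 0.0003,"dz": -0.001,"wx": 0,"wy": 2,"wz": 0,"gripper": 1},
    {"dx": -0.0026,"dy": 0.0003,"dz": -0.002,"wx": 0,"wy": 4,"wz": 0,"gripper": 1},
    {"dx": -0.0032,"dy": 0.0003,"dz": -0.003,"wx": 0,"wy": 6,"wz": 0,"gripper": 1},
    {"dx": -0.0037,"dy": 0.0003,"dz": -0.0041,"wx": 0,"wy": 8,"wz": 0.1,"gripper": 1},
    {"dx": -0.002,"dy": 0.0003,"dz": -0.004,"wx": 0,"wy": 8,"wz": 0.1,"gripper": 1},
    {"dx": 0,"dy": 0.0003,"dz": -0.0036,"wx": 0,"wy": 8,"wz": 0.1,"gripper": 1},
    {"dx": 0.0012,"dy": 0.0003,"dz": -0.0034,"wx": 0,"wy": 8,"wz": 0.1,"gripper": 1},
    {"dx": 0.0012,"dy": 0.0003,"dz": -0.0034,"wx": 0,"wy": 8,"wz": 0.1,"gripper": 1}
  ]
}}

```text
clock: 25.45
position: [530.8, 71.1, 99.8]
ee_rot: [0.018, 0.798, -0.014, 0.602]
contact_force: [0.0, -0.2, -1.2]
gripper_width: 6.9
```

```bash
python3 pl2.py "[(-22,89,0),(-22,88,0)]"
python3 - <<'E'
from h import *
s=arm.read_state()
for n in("scene","top"):
    e=get_image(n); np.savez(f"v_{n}.npz",**e)
    crop(e["img"],*((280,165,375,235) if n=="scene" else (165,150,265,225)),f"pics/v_{n}.png",8)
e=get_image("wrist");cv2.imwrite("pics/v_wrist.png",e["img"][:,:,::-1])
E
```

```text
t 25.45 pos [530.8  71.1  99.8] F [ 0.  -0.2 -1.2] w 6.9 q [ 0.37  0.5  -0.15 -0.12 -1.18 -1.93]
A tray [-22.8   0.   90. ] yawerr 0.06 tilt -0.05 roll 0.0
(-22, 89, 0) [0.0008 0.     0.001 ] [ 0.06 -0.05  0.01] ik [ 0.37  0.5  -0.15 -0.12 -1.18 -1.93]
(-22, 88, 0) [0.0018 0.     0.0013] [ 0.06 -0.05  0.01] ik [ 0.37  0.5  -0.15 -0.12 -1.18 -1.93]
```

View pics/v_scene.png

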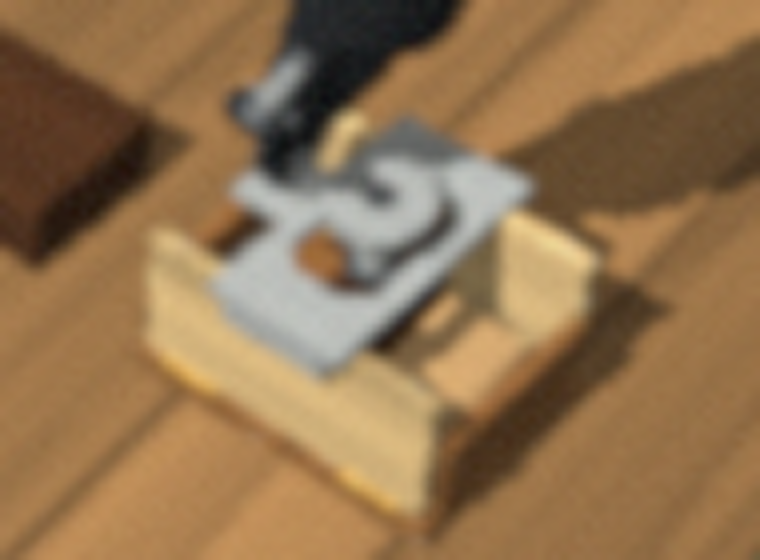

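View pics/v_top.png

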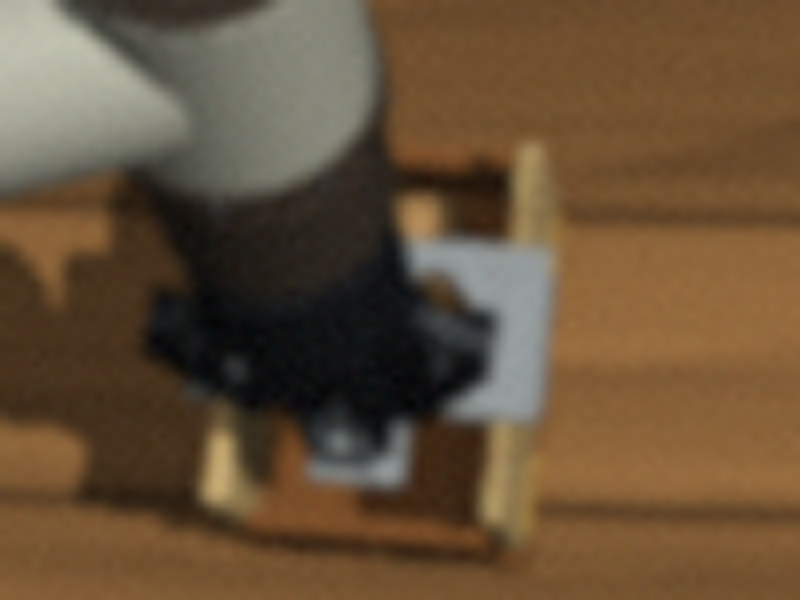

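View pics/v_wrist.png

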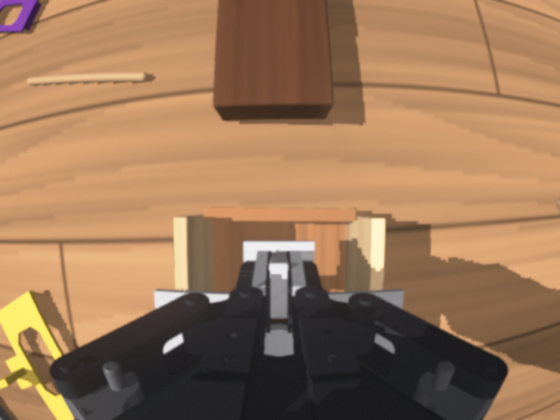

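>>> {"name": "arm_command", "arguments": {
  "rows": [
    {"dx": 0.0005,"dy": 0,"dz": 0.0007,"wx": 0,"wy": 0,"wz": 0,"gripper": 1},
    {"dx": 0.001,"dy": 0,"dz": 0.001,"wx": 0,"wy": 0,"wz": 0,"gripper": 1},
    {"dx": 0.0014,"dy": 0,"dz": 0.0011,"wx": 0,"wy": 0,"wz": 0,"gripper": 1},
    {"dx": 0.0018,"dy": 0,"dz": 0.0012,"wx": 0,"wy": 0,"wz": 0,"gripper": 1},
    {"dx": 0.0018,"dy": 0,"dz": 0.0012,"wx": 0,"wy": 0,"wz": 0,"gripper": 1},
    {"dx": 0.0018,"dy": 0,"dz": 0.0012,"wx": 0,"wy": 0,"wz": 0,"gripper": 1},
    {"dx": 0.0018,"dy": 0,"dz": 0.0012,"wx": 0,"wy": 0,"wz": 0,"gripper": 1},
    {"dx": 0.0018,"dy": 0,"dz": 0.0012,"wx": 0,"wy": 0,"wz": 0,"gripper": 1}
  ]
}}

```text
clock: 26.4
position: [531.9, 71.1, 98.3]
ee_rot: [0.018, 0.798, -0.013, 0.602]
contact_force: [-0.9, 0.7, 2.1]
gripper_width: 6.8
```

```bash
python3 pl2.py "[(-22,88,0)]"; python3 - <<'E'
from fit import *
S2=dict(np.load("v_scene.npz"));
def sc(x0,z): 
    return proj(S2,tray(*x0,z))[0]
# candidate: plate corners for given eye offset
o=np.array([280,165])
for n,(x,y,z) in {"(34,68)":(34,68,91),"(-34,-68)":(-34,-68,91),"(34,-68)":(34,-68,91),"(34,-63,76.5)":(34,-68,86),"stud":(0,0,116),"tongue":(-62,-18,91)}.items():
    u=proj(S2,tray(x,y,z))[0]; print(n,((u-o+.5)*8-.5).round(0))
E
```

```text
t 26.4 pos [531.9  71.1  98.3] F [-0.9  0.7  2.1] w 6.8 q [ 0.37  0.5  -0.15 -0.12 -1.18 -1.92]
A tray [-21.7   0.1  88.6] yawerr 0.06 tilt -0.01 roll 0.02
(-22, 88, 0) [ 0.0006 -0.0001 -0.0001] [ 0.07 -0.01 -0.  ] ik [ 0.37  0.5  -0.15 -0.12 -1.18 -1.93]
plate t [ 5.23776e+02 -3.21386e+02 -3.37000e-01] 0.3
plate s [ 5.19907e+02 -3.19360e+02 -3.33000e-01] 0.89
plate ts [ 5.22016e+02 -3.20523e+02 -3.36000e-01] 1.49
tray [ 5.80856e+02  6.88340e+01 -5.90000e-02  7.79000e-01] [-0.27  1.32  0.72  1.03 -0.16  0.19 -0.23 -0.07 -0.99 -0.3  -0.45 -0.36
 -0.59 -0.84  0.95  1.54  0.35  0.72 -0.04  0.09]
stud [[582.9  68.5 116. ]
 [577.6  70.8 116. ]]
(34,68) [535. 193.]
(-34,-68) [211. 292.]
(34,-68) [341. 372.]
(34,-63,76.5) [340. 380.]
stud [380. 200.]
tongue [234. 196.]
```

>>> {"name": "arm_command", "arguments": {
  "rows": [
    {"dx": 0,"dy": 0,"dz": 0,"wx": 0,"wy": 0,"wz": 0,"gripper": 0.75},
    {"dx": 0,"dy": 0,"dz": 0,"wx": 0,"wy": 0,"wz": 0,"gripper": 0.5},
    {"dx": 0,"dy": 0,"dz": 0,"wx": 0,"wy": 0,"wz": 0,"gripper": 0.3},
    {"dx": 0,"dy": 0,"dz": 0,"wx": 0,"wy": 0,"wz": 0,"gripper": 0.3},
    {"dx": -0.005,"dy": 0,"dz": -0.001,"wx": 0,"wy": 0,"wz": 0,"gripper": 0.3},
    {"dx": -0.02,"dy": 0,"dz": -0.006,"wx": 0,"wy": 0,"wz": 0,"gripper": 0.3},
    {"dx": -0.05,"dy": 0,"dz": -0.015,"wx": 0,"wy": 0,"wz": 0,"gripper": 0.3},
    {"dx": -0.09,"dy": 0,"dz": -0.03,"wx": 0,"wy": 0,"wz": 0,"gripper": 0.3}
  ]
}}

```text
clock: 27.2
position: [526.8, 71.0, 192.6]
ee_rot: [0.018, 0.799, -0.014, 0.601]
contact_force: [0.4, 1.5, 0.4]
gripper_width: 30.0
```

```bash
python3 - <<'E'
from h import *
s=st()
P=tray(-40,-130,260);print(delta(s,P,down(TY,1)))
E
```

```text
t 27.2 pos [526.8  71.  192.6] F [0.4 1.5 0.4] w 30.0 q [ 0.37  0.4  -0.05 -0.11 -1.38 -1.95]
(array([-0.0685, -0.1305, -0.0051]), array([  0.03, -16.16,   0.08]))
```

Clear of the plate. I'll move to a side view to check the result.

>>> {"name": "arm_command", "arguments": {
  "rows": [
    {"dx": -0.03,"dy": 0,"dz": -0.002,"wx": 0,"wy": -3,"wz": 0,"gripper": 0.3},
    {"dx": -0.06,"dy": -0.03,"dz": -0.005,"wx": 0,"wy": -8,"wz": 0,"gripper": 0.3},
    {"dx": -0.068,"dy": -0.07,"dz": -0.005,"wx": 0,"wy": -13,"wz": 0,"gripper": 0.3},
    {"dx": -0.068,"dy": -0.11,"dz": -0.005,"wx": 0,"wy": -16,"wz": 0,"gripper": 0.3},
    {"dx": -0.068,"dy": -0.13,"dz": -0.005,"wx": 0,"wy": -16,"wz": 0,"gripper": 0.3},
    {"dx": -0.068,"dy": -0.13,"dz": -0.005,"wx": 0,"wy": -16,"wz": 0,"gripper": 0.3},
    {"dx": -0.068,"dy": -0.13,"dz": -0.005,"wx": 0,"wy": -16,"wz": 0,"gripper": 0.3},
    {"dx": -0.068,"dy": -0.13,"dz": -0.005,"wx": 0,"wy": -16,"wz": 0,"gripper": 0.3}
  ]
}}

```text
clock: 28.0
position: [535.3, -58.8, 259.5]
ee_rot: [0.015, 0.708, -0.016, 0.706]
contact_force: [0.2, -0.2, -0.1]
gripper_width: 29.6
```

```bash
python3 - <<'E'
from h import *
s=st()
d=get_image("wrist");np.savez("w8.npz",**d);np.savez("s8.npz",**s)
cv2.imwrite("pics/x_wrist.png",d["img"][:,:,::-1])
im=d["img"].copy()
for x,y,z in[(0,0,116)]+[(a,b,91) for a in(-34,34) for b in(-68,68)]+[(a,b,91) for a in(-22,22) for b in(-28,28)]:
    u=wproj(d,s,tray(x,y,z))[0];print((x,y,z),u.round(1));cv2.circle(im,(int(round(u[0])),int(round(u[1]))),1,(255,0,0),-1)
crop(im,330,120,510,300,"pics/x_crop.png",3.3)
for n in("scene","top"):
    e=get_image(n); crop(e["img"],*((280,165,375,235) if n=="scene" else (165,150,265,225)),f"pics/x_{n}.png",8)
E
```

```text
t 28.0 pos [535.3 -58.8 259.5] F [ 0.2 -0.2 -0.1] w 29.6 q [ 0.19  0.22 -0.16  0.   -1.2  -1.81]
(0, 0, 116) [408.5 237. ]
(-34, -68, 91) [340.4 197.1]
(-34, 68, 91) [458.1 198.6]
(34, -68, 91) [336.5 259.2]
(34, 68, 91) [448.7 255.4]
(-22, -28, 91) [377.5 208.8]
(-22, 28, 91) [425.8 208.9]
(22, -28, 91) [373.5 248.2]
(22, 28, 91) [420.4 247. ]
```

View pics/x_wrist.png

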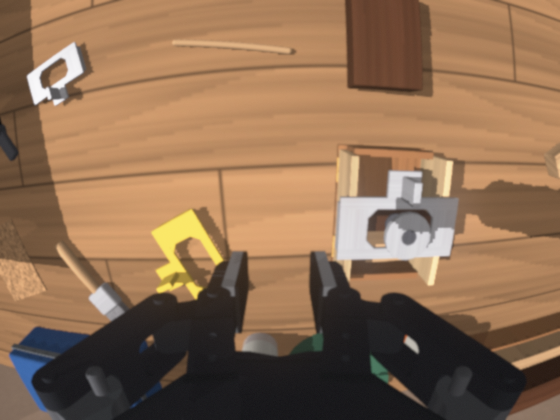

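View pics/x_crop.png

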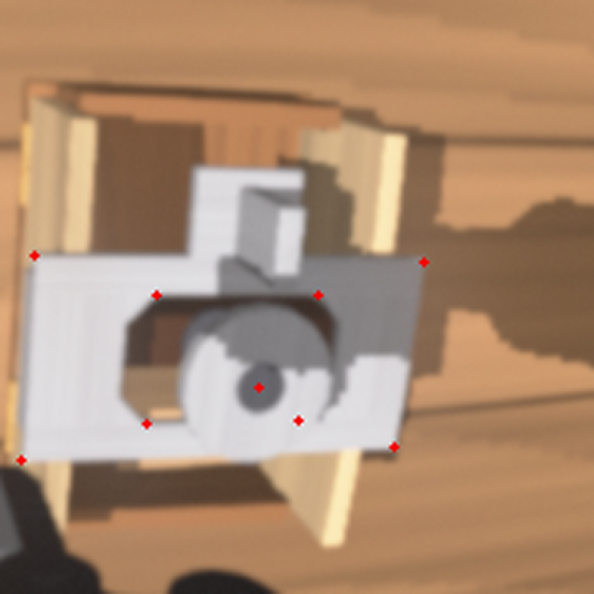

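View pics/x_scene.png

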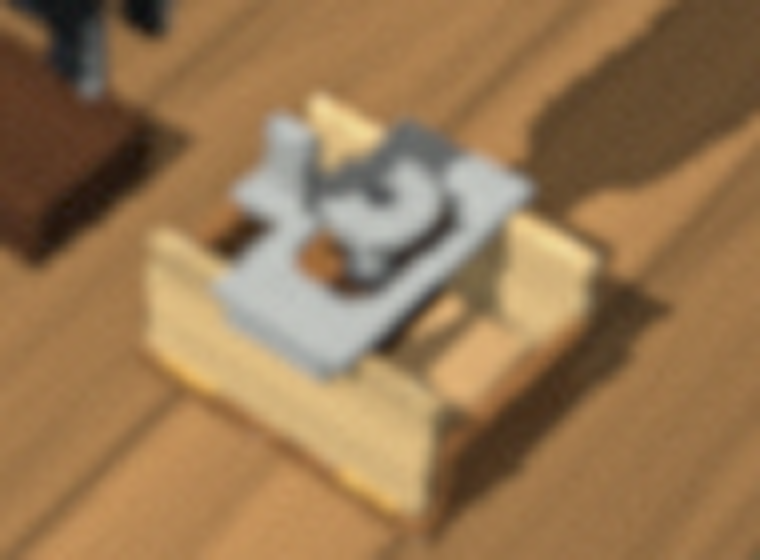

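View pics/x_top.png

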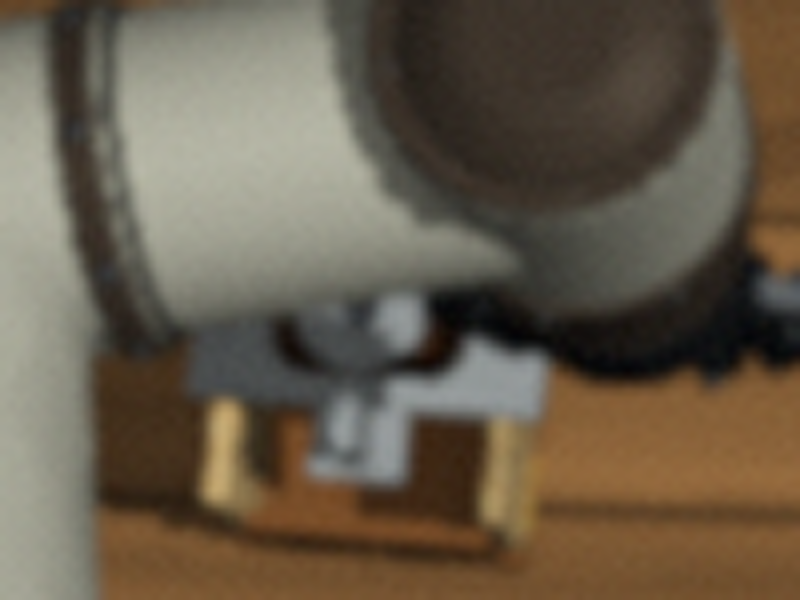

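>>> {"name": "arm_command", "arguments": {
  "rows": [
    {"dx": -0.01,"dy": -0.04,"dz": -0.02,"wx": 0,"wy": 0,"wz": 0,"gripper": 0.3},
    {"dx": -0.02,"dy": -0.08,"dz": -0.04,"wx": 0,"wy": 0,"wz": 0,"gripper": 0.3},
    {"dx": -0.03,"dy": -0.12,"dz": -0.06,"wx": 0,"wy": 0,"wz": 0,"gripper": 0.3},
    {"dx": -0.03,"dy": -0.16,"dz": -0.08,"wx": 0,"wy": 0,"wz": 0,"gripper": 0.3},
    {"dx": -0.03,"dy": -0.2,"dz": -0.1,"wx": 0,"wy": 0,"wz": 0,"gripper": 0.3},
    {"dx": -0.03,"dy": -0.24,"dz": -0.12,"wx": 0,"wy": 0,"wz": 0,"gripper": 0.3},
    {"dx": -0.03,"dy": -0.28,"dz": -0.14,"wx": 0,"wy": 0,"wz": 0,"gripper": 0.3},
    {"dx": -0.03,"dy": -0.3,"dz": -0.15,"wx": 0,"wy": 0,"wz": 0,"gripper": 0.3}
  ]
}}

```text
clock: 28.95
position: [371.2, -353.5, 290.1]
ee_rot: [0.016, 0.708, -0.017, 0.706]
contact_force: [0.6, -0.0, -1.4]
gripper_width: 29.9
```

```bash
python3 - <<'E'
from h import *
st()
e=get_image("top");np.savez("y_top.npz",**e); crop(e["img"],165,150,265,225,"pics/y_top.png",8); cv2.imwrite("pics/y_topfull.png",e["img"][:,:,::-1])
for x,y,z in[(0,0,116)]+[(a,b,91) for a in(-34,34) for b in(-68,68)]+[(0,-38,91),(0,38,91)]:
    u=proj(e,tray(x,y,z))[0];print((x,y,z),((u-[165,150]+.5)*8-.5).round(0))
E
```

```text
t 28.95 pos [ 371.2 -353.5  290.1] F [ 0.6 -0.  -1.4] w 29.9 q [-0.44  0.15 -0.16  0.   -1.26 -1.17]
(0, 0, 116) [361. 311.]
(-34, -68, 91) [539. 424.]
(-34, 68, 91) [188. 399.]
(34, -68, 91) [554. 252.]
(34, 68, 91) [207. 228.]
(0, -38, 91) [469. 332.]
(0, 38, 91) [274. 319.]
```

View pics/y_top.png

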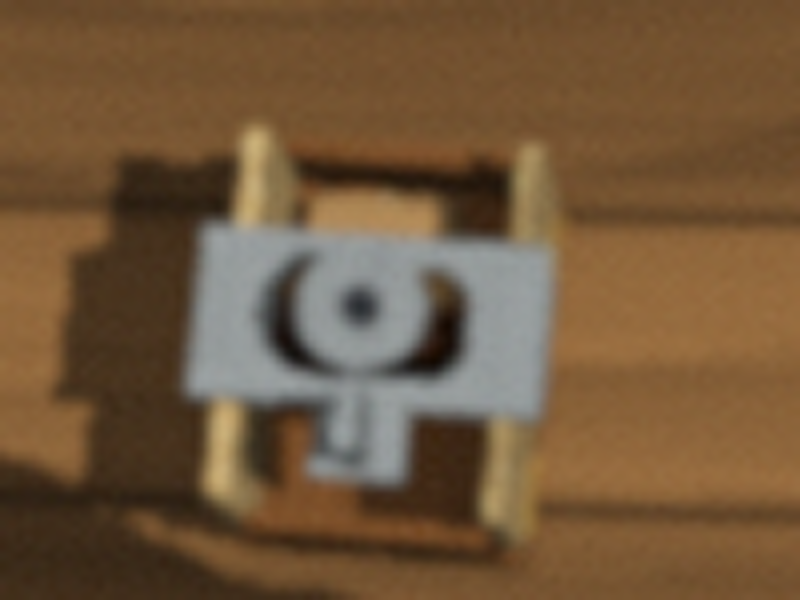

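View pics/y_topfull.png

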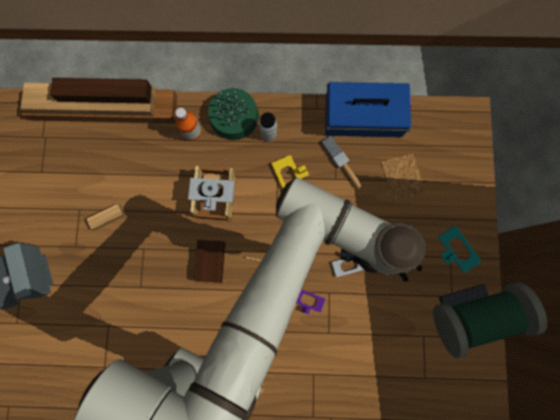

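```bash
python3 - <<'E'
from h import *
print(arm.job_done())
E
```

```text
the job is handed in; nothing more can be done
None
```

I folded both side boards upright, threaded the large grey tie plate under the stud's head and laid it level on the boards. I then let go, moved the arm clear, and handed the job in at about 29 s of the 67 s allowed.

- **Boards:** I pushed each one until its position stopped moving and the force rose to about 9–10 N. A fit to the wrist images put both within 0.01 rad of upright.
- **Regrasp:** My first grip on the tab could not reach the 34° tilt because of the wrist joint ranges, and that move ended askew in free air. I set the plate down on clear bench and gripped the tab again with the tool leaning 16°.
- **Threading:** No contact showed in the force readings until the plate settled on the boards at about 2 N.
- **Last checks:** After release, the top view showed the plate's corners and the stud within about 1 mm of the intended layout. The eye was centred under the head and the plate ends reached past both boards. The wrist view agreed to within about 1 mm, except for one corner up to 3 pixels off, which I put down to the visible plate edge. The scene view also agreed, except for two plate corners that read 1–2 pixels off.
- **Not checked:** I never viewed the lips directly; I judged them from the plate's position. The other items look in place in the last picture, but I did not measure them again.

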